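Fit the idler roller and hold the belt tensioner at its setting mark

ROBOT

A 7-joint arm with a two-finger parallel gripper is mounted at the origin on the work surface. World frame = base frame: x ahead of the robot, y to its left, z up, the work surface at z = 0. Lengths are in m, angles in rad, forces in N, time in s.
With the tool pointing down it reaches from about 0.425 to 0.925 m from the base axis. Payload 6.8 kg.
Tool frame: the origin (TCP) lies midway between the tips of the shut fingers; the grasp point (between the pads) lies 19 mm behind it; z points along the fingers, y is the direction in which the jaws open and shut (so a half turn about z gives the same grasp; the last joint's range is limited). The gripper opens to 85 mm and grips with 20 to 120 N. Pads are 22 mm wide; open, the fingers measure 114 mm over their backs; the gripper's body (76 mm by 85 mm) begins 54 mm behind the grasp point. The pads swing forward as they close: fully open they stand 13 mm farther back than shut.
Start: joints at [-1.371, 0.477, 0.022, 1.555, -0.011, 1.109, -0.083], TCP at [0.204, 0.643, 0.231] pointing down, gripper open.
Joint ranges: [-2.96, 2.96], [-0.34, 2.1], [-1.41, 1.46], [0.24, 2.44], [-1.37, 4.51], [0.17, 1.92], [-2.96, 2.96]. Speed limits (rad/s): [2.39, 2.39, 3.14, 3.14, 3.14, 3.14, 3.14].

INTERFACE

Orientations are given as a unit quaternion [w, x, y, z].
In Python, from station import * gives the robot as it stands. The module is installed in compiled form; this text tells all that it offers.
- The arm moves only by the tool jog_arm, never from a script. Its arguments are lists of equal length, an entry for each row: "dp": the shift along the tool's x, y, z in units of 25 mm (1.0 is 25 mm), a list of three; "angular": the turn, a rotation vector about the tool's x, y, z in units of 5 degrees (1.0 is 5 degrees), a list of three; "claw": the finger opening in mm, from 0 to 85.4. A call has exactly 5 rows; each row is the pose to reach, as a shift and turn from the pose commanded when the call began, along the tool's axes at that moment; what a row does not reach only later rows make up. A row lasts 1/10 s, in which the tool goes at most 50 mm and 8.59 degrees, less where a joint would pass 70% of its speed; a pose out of reach is approached as far as the arm can. A call with a gripper value outside its range is refused whole. The fingers move at their own pace and stop on an object; "grip_force" is the grip in N (left out, the last holds). Time passes only in rows, so rows that repeat a pose let the fingers close, or fill a call up. It gives the time, the measured TCP pose, the force and the opening at its end, in the units of the state.
- get_obs(): the state, without advancing time (a new reading comes with each control period).
- read_camera(name): name is "scene" or "top" or "wrist"; returns a dict with "pixels" (420x560x3 uint8, blue, green, red), "camera_matrix" (3x3 intrinsics, pixels), "k1" (the pictures are not rectified: a ray, as slopes to the right and down, at radius r is drawn at 1 + k1 r^2 times it, then the intrinsics apply), "rvec" (rotation vector, rad) and "tvec" (3), from world to camera coordinates, as OpenCV has them. Camera axes: x right, y down, z forward; pixel columns grow to the right and rows downward; lengths in m; the calibration is good to about 2 mm. A picture is of the moment at which its call begins. There is no depth.
- hand_in(): hands the job in, once; it reports no verdict.
The state is a dict: "t": time; "q": joint angles; "joint_vel": joint speeds; "joint_torque": joint torques, N m; "eef_pos": TCP position; "tool_rot": TCP orientation; "contact_force": force on the tool from outside, world axes, zero at the start; "torque": the same for the moment, N m; "gripper_width": opening from 0.0 (shut) to 1.0 (fully open).
Only numpy, scipy, OpenCV 4.12 (cv2) and the standard library are available. Lean on these libraries where they do the work, as an engineer would, in place of code of your own. Each camera call takes 0.05 s, during which the arm holds its last target.

TASK

Grip the green idler roller lightly, lower it onto the stud of the spring-loaded belt tensioner without ramming or dropping it until it sits fully down, and let go of it. Then pull the tensioner's slide out by its black bow handle until the red pointer stands on the yellow clip, and keep it there so that I can tighten the clamp screws: finish while still holding the handle against the spring, with the roller still fully seated and nothing touching it. Leave the spare rollers and the tools where they are.

Things in the scene. Friction and masses are not known exactly. Their poses are not given: they have to be found in the camera images.
- roller_center (a point): The green idler roller (nylon tyre on a steel hub), loose: 52 mm diameter, 28 mm high, bore 22 mm right through, about 0.14 kg (0.1 to 0.2), standing on the table on its flat face. The point is its centre, half-way up; z is the bore axis. Light squeeze only: keep it under about 50 N on a finger pad, and press it on the tensioner with less than about 30 N; lower it right down, a free fall of 10 mm or more hurts the bearing.
- tensioner: Base of the belt tensioner, bolted down: grey plate 380 x 150 mm, 12 mm thick, with two steel guide rails (tops 33 mm, screw heads 38 mm above the table) and a round spring cartridge at its far end. Origin on the table under the plate, 10 mm from the plate's middle towards its near end; z up, x along the slide from the handle end to the cartridge end, so the slide is pulled out along -x. Yaw varies by up to 0.45 rad either way.
- carriage (a joint): Travel of the tensioner's aluminium slide in m: 0 = home (pulled in by the spring), grows as it is pulled out along the base's -x, stops at 0.062. The spring pulls it home with about 5 N at 0 and 240 N/m more (about 13 N at 35 mm), plus 1 N of friction. Slide plate 94 mm wide, top 28.5 mm above the table, its near edge 18 mm beyond the handle bar.
- seat (a point): Centre of the top of the steel shoulder (32 mm diameter, 36.5 mm above the table) on the slide, on the stud's axis; the seated roller's underside rests here, so its centre is then 14 mm above this point. The upright stud rises 39 mm above it: 17 mm diameter for the first 22 mm, tapering to a 10 mm threaded end from 27 mm up. Moves with the slide. Axes as the base's.
- handle_bar (a point): Middle of the black crossbar of the bow handle on the slide (two 15 mm uprights 70 mm apart, bar on top; 102 mm from the stud axis towards the near end). The bar is round, 15 mm in diameter, 55 mm free between the uprights, along the base's y, centre 75.5 mm above the table, 39.5 mm free below the bar. Moves with the slide.
- pointer (a point): Tip of the thin (3 mm) red pointer on the slide's +y side, 35 mm above the table. Moves with the slide. Axes as the base's.
- mark (a point): Middle of the top of the yellow clip fixed at the edge of the scale beside the slide, 20.5 mm above the table: the clip is 10 mm long along the slide's travel and 28 to 44 mm out from the pointer's home place. Axes as the base's x (along the travel), y, z. The pointer passes 14 mm above it.
- spare_black_center (a point): Centre of a spare roller with black tyre, 52 mm diameter, 28 mm high: leave alone.
- spare_steel_center (a point): Centre of a spare all-steel roller, 46 mm diameter, 28 mm high: leave alone.
- torque_wrench: Torque wrench with green and black grip, 450 mm long along its x, 37 mm high, lying to the right: leave alone. Origin on the table under the inner end of its black grip.
- socket_large: Large socket, 36 mm diameter, 44 mm high, standing; origin at its underside: leave alone.
- socket_small: Small socket, 24 mm diameter, 36 mm high, standing; origin at its underside: leave alone.
- combi_wrench: Wrench 190 mm long, lying flat at the back left; origin on the table near its middle: leave alone.
There are look-alikes about, which are no part of the job. Of the things that look like the part that bears roller_center, the largest one is meant.

How it is judged:
By the outcome, as a careful person would: the job done as asked, in the order asked, and still so for the second after the job is handed in, while the arm keeps its last pose, push and grip.
It also fails if it takes over 56 s, if anything falls off the work surface, if the arm or the gripper's body presses on something with over 40 N, if the wrist force passes 120 N, or if a joint passes its speed limit or range.

## Working session

There is one attempt and no reset: what is moved stays moved. The work goes in short steps, Python scripts to look and compute and a tool call to move; the robot and the scene stay as the last step left them, time stands still between calls to the robot, and variables do not carry over. Pictures are saved under pics/ and viewed, and the job is handed in when it is done.

Besides the shell and the picture viewer there is one more tool, called after "Call:" as name(argument=value, ...), one argument or row to a line, values as JSON. jog_arm: Moves the arm, as the interface text tells. Its arguments: {"type":"object","properties":{"dp":{"type":"array","items":{"type":"array","items":{"type":"number"}}},"angular":{"type":"array","items":{"type":"array","items":{"type":"number"}}},"claw":{"type":"array","items":{"type":"number"}},"grip_force":{"type":"number"}},"required":["dp","angular","claw"]}

```bash
mkdir -p pics; cat > h.py <<'E'
from station import *
import numpy as np, cv2
def cam(n):
    c=read_camera(n); 
    return c
def save(c,f,crop=None,s=1):
    im=c["pixels"]
    if crop: x0,y0,x1,y1=crop; im=im[y0:y1,x0:x1]
    if s!=1: im=cv2.resize(im,None,fx=s,fy=s,interpolation=cv2.INTER_CUBIC)
    cv2.imwrite("pics/"+f,im)
def ray(c,u,v):
    K=np.array(c["camera_matrix"]);k=c["k1"]
    d=np.array([(u-K[0,2])/K[0,0],(v-K[1,2])/K[1,1]])
    s=d.copy()
    for _ in range(30): s=d/(1+k*(s@s))
    R=cv2.Rodrigues(np.array(c["rvec"],float))[0]; t=np.array(c["tvec"],float).ravel()
    return -R.T@t, R.T@np.array([s[0],s[1],1])
def atz(c,u,v,z):
    o,d=ray(c,u,v); return o+d*(z-o[2])/d[2]
def proj(c,P):
    K=np.array(c["camera_matrix"]);k=c["k1"]
    R=cv2.Rodrigues(np.array(c["rvec"],float))[0]; t=np.array(c["tvec"],float).ravel()
    p=R@np.array(P,float)+t; s=p[:2]/p[2]; s=s*(1+k*(s@s))
    return np.array([K[0,0]*s[0]+K[0,2],K[1,1]*s[1]+K[1,2]])
E
python3 - <<'E'
from h import *
import pickle
for n in ["scene","top","wrist"]:
    c=cam(n); save(c,n+"0.png"); pickle.dump(c,open(n+"0.pkl","wb")); print(n,c["camera_matrix"],c["k1"],ray(c,280,210))
print(get_obs())
E
```

```text
scene [[453.27968123   0.         285.55230147]
 [  0.         453.27968123 211.59376281]
 [  0.           0.           1.        ]] -0.06570222465101982 (array([1.0708913 , 0.63554102, 0.68215226]), array([-0.53020362, -0.62297701, -0.57527922]))
top [[400.99368423   0.         277.34714494]
 [  0.         400.99368423 201.98539272]
 [  0.           0.           1.        ]] 0.000832652401510399 (array([ 0.37536625, -0.01735747,  1.29366488]), array([ 0.05924155, -0.00139646, -0.99846469]))
wrist [[290.32997705   0.         277.53749128]
 [  0.         290.32997705 209.96960584]
 [  0.           0.           1.        ]] -0.044524948903347586 (array([0.12470649, 0.66900928, 0.37235023]), array([ 0.30911845, -0.09223368, -0.94657841]))
{'t': 0.15, 'q': array([-1.37108941,  0.47763796,  0.02235838,  1.5561738 , -0.01151668,
        1.10932674, -0.08308642]), 'joint_vel': array([ 1.72377974e-05, -1.64453011e-03, -5.14556269e-04, -3.23482932e-03,
       -9.72655063e-04, -5.44558993e-04, -1.13228208e-03]), 'joint_torque': array([ 1.54532183e-03, -5.96921253e+01,  1.60948981e+00, -2.81489879e+01,
        1.25894754e-02,  6.56007207e-03,  8.60685134e-06]), 'eef_pos': array([0.20437668, 0.64285023, 0.23055204]), 'tool_rot': array([-6.39147598e-05,  1.53289633e-01,  9.88181049e-01, -7.05971196e-04]), 'contact_force': array([ 0.56140982,  0.770608  , -0.14608629]), 'torque': array([-0.07905303,  0.02131502, -0.01782479]), 'gripper_width': 0.9981449229962993}
```

View pics/top0.png

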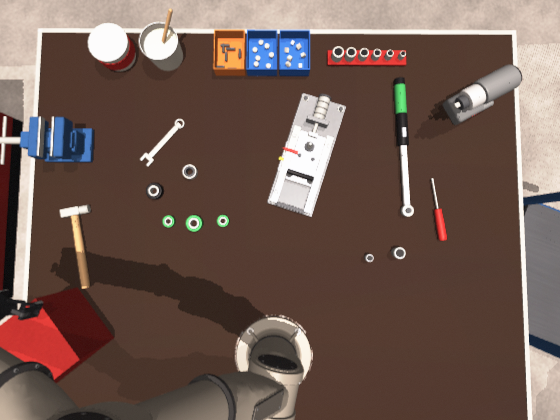

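View pics/scene0.png

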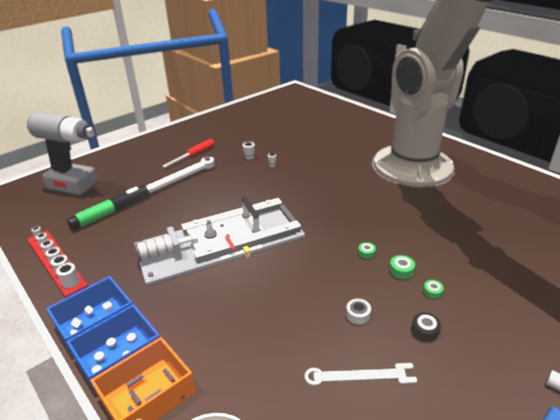

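View pics/wrist0.png

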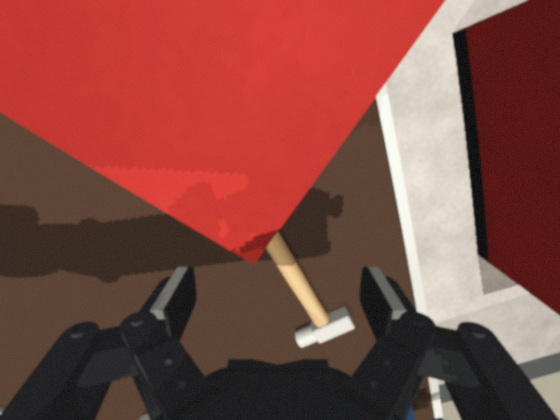

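The three green rollers in the top view are at (168,221), (194,223) and (223,221). The middle one looks largest, so I'll check it enlarged.

```bash
python3 - <<'E'
from h import *
import pickle
c=pickle.load(open("top0.pkl","rb"))
save(c,"t_roll.png",(140,150,260,240),6)
save(c,"t_tens.png",(255,85,365,225),4)
d=pickle.load(open("scene0.pkl","rb"))
save(d,"s_tens.png",(130,185,310,285),4)
save(d,"s_roll.png",(340,230,450,345),5)
E
```

```text
(no output)
```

View pics/t_roll.png

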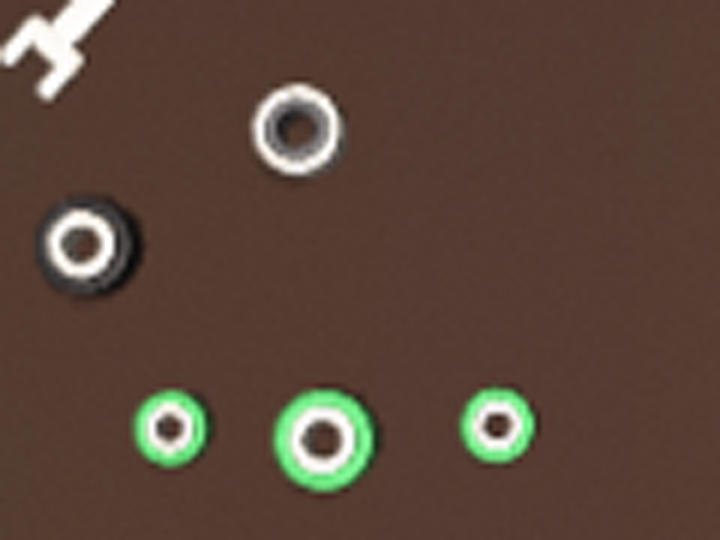

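View pics/t_tens.png

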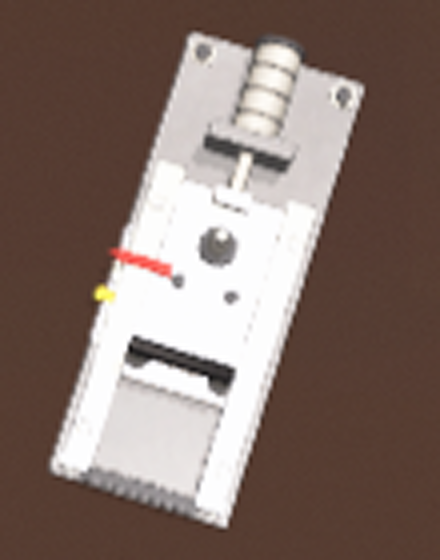

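View pics/s_tens.png

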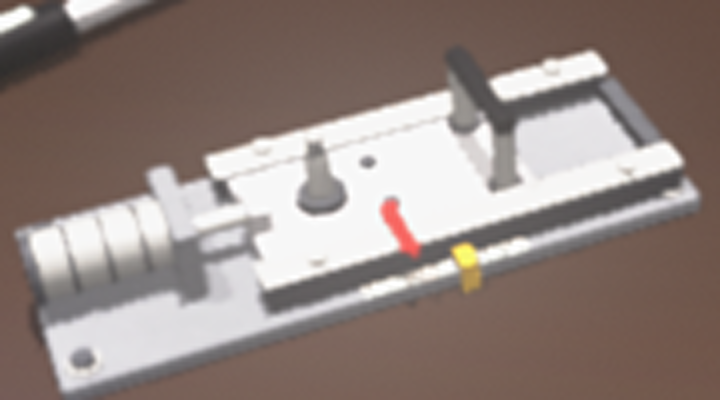

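View pics/s_roll.png

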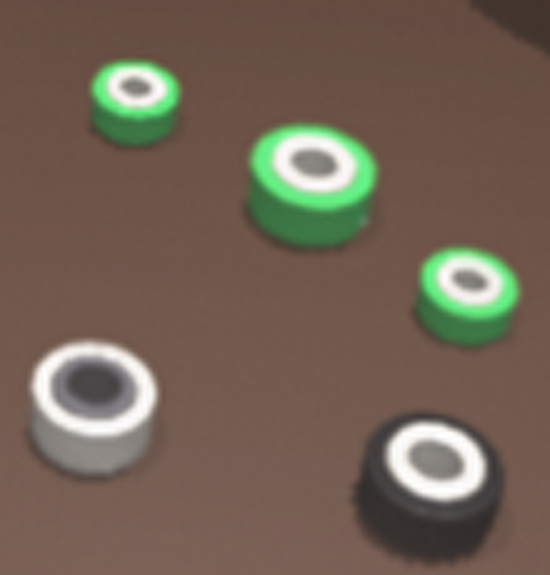

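The middle one, (194,223) in top and (402,266) in scene, is clearly the largest of the three. Its two small neighbours are the look-alikes. Next I'll measure it and the tensioner.

```bash
cat > fit.py <<'E'
from h import *
import pickle
from scipy.optimize import least_squares
T=pickle.load(open("top0.pkl","rb"));S=pickle.load(open("scene0.pkl","rb"))
def px(X,Y,x0,y0,s): return (x0+(X+.5)/s-.5, y0+(Y+.5)/s-.5)
tt=lambda X,Y:px(X,Y,255,85,4); ss=lambda X,Y:px(X,Y,130,185,4)
rt=px(323,440,140,150,6); rs=px(314,163,340,230,5)
print("roller top-face: top",atz(T,*rt,.028),"scene",atz(S,*rs,.028))
print("inter-scale diam top: ", np.linalg.norm(atz(T,*px(273,440,140,150,6),.028)-atz(T,*px(375,440,140,150,6),.028)))
for nm,a,b,z in [("stud tip",(222,236),(316,143),.0755),("shoulder",(217,246),(322,190),.0365),("bar e1",(130,343),(505,122),.083),("bar e2",(235,375),(457,50),.083),("pointer",(110,254),(416,256),.035),("clip",(104,293),(466,250),.0205)]:
    print(nm,atz(T,*tt(*a),z),atz(S,*ss(*b),z))
cs=[atz(T,*tt(*a),.012)[:2] for a in [(190,33),(364,88),(228,527),(52,470)]]
print(cs)
for i in range(4): print(np.linalg.norm(cs[i]-cs[(i+1)%4]))
print(atz(S,*ss(68,395),.012),atz(S,*ss(698,195),.012))
E
python3 fit.py
```

```text
roller top-face: top [0.40745502 0.25381975 0.028     ] scene [0.40770969 0.2553474  0.028     ]
inter-scale diam top:  0.05370555988512535
stud tip [ 0.65325082 -0.11031301  0.0755    ] [ 0.65582881 -0.10336564  0.0755    ]
shoulder [ 0.65405363 -0.10933152  0.0365    ] [ 0.65290599 -0.10977404  0.0365    ]
bar e1 [ 0.56830914 -0.03982805  0.083     ] [ 0.57151436 -0.03616527  0.083     ]
bar e2 [ 0.54434446 -0.11981424  0.083     ] [ 0.54562289 -0.11381686  0.083     ]
pointer [ 0.64731799 -0.02435668  0.035     ] [ 0.64792335 -0.02522097  0.035     ]
clip [ 0.61865414 -0.01985033  0.0205    ] [ 0.61445262 -0.0245475   0.0205    ]
[array([ 0.83626835, -0.08865689]), array([ 0.79116481, -0.23079881]), array([ 0.4318113 , -0.12037238]), array([0.47638522, 0.02072493])]
0.1491263039007152
0.37593741675084874
0.14797054646819427
0.3761386062095897
[ 0.83717163 -0.084398    0.012     ] [0.47608965 0.02254165 0.012     ]
```

```bash
cat > go.py <<'E'
from h import *
import sys
from scipy.spatial.transform import Rotation as Ro
def st(): 
    o=get_obs(); w,x,y,z=o["tool_rot"]; return o,Ro.from_quat([x,y,z,w])
if __name__=="__main__":
    o,R=st(); tgt=np.array([float(a) for a in sys.argv[1:4]])
    print("t",round(o["t"],2),"p",o["eef_pos"].round(4),"dp units",(R.inv().apply(tgt-o["eef_pos"])/.025).round(3))
    print("jaw ang",np.degrees(np.arctan2(*R.as_matrix()[[1,0],1])).round(2),"z",R.as_matrix()[:,2].round(4),"F",o["contact_force"].round(2),"w",o["gripper_width"])
E
python3 go.py 0.4076 0.2545 0.12
```

```text
t 0.15 p [0.2044 0.6429 0.2306] dp units [-12.453 -12.335   4.441]
jaw ang 72.36 z [-3.0e-04 -1.4e-03 -1.0e+00] F [ 0.56  0.77 -0.15] w 0.9981449229962993
```

Call:
jog_arm(
  dp=[
    [-0.7, -0.7, 0.2],
    [-2.0, -2.0, 0.6],
    [-3.3, -3.3, 1.0],
    [-4.6, -4.6, 1.5],
    [-5.9, -5.9, 2.0],
  ],
  angular=[
    [0, 0, 0],
    [0, 0, 0],
    [0, 0, 0],
    [0, 0, 0],
    [0, 0, 0],
  ],
  claw=[64, 64, 64, 64, 64],
  grip_force=25,
)

```text
t: 0.65
eef_pos: [0.3009, 0.4562, 0.1808]
tool_rot: [0.0, 0.153, 0.988, 0.0]
contact_force: [1.5, 0.8, -0.5]
gripper_width: 0.749
```

Call:
jog_arm(
  dp=[
    [-1.3, -1.3, 0.5],
    [-2.6, -2.6, 1.0],
    [-3.9, -3.8, 1.5],
    [-5.1, -5.0, 1.8],
    [-6.0, -5.9, 2.0],
  ],
  angular=[
    [0, 0, 0],
    [0, 0, 0],
    [0, 0, 0],
    [0, 0, 0],
    [0, 0, 0],
  ],
  claw=[64, 64, 64, 64, 64],
)

```text
t: 1.15
eef_pos: [0.3993, 0.2689, 0.1307]
tool_rot: [-0.0, 0.154, 0.988, -0.001]
contact_force: [-0.6, 0.6, -0.4]
gripper_width: 0.746
```

```bash
python3 go.py 0.4076 0.2545 0.12
```

```text
t 1.15 p [0.3993 0.2689 0.1307] dp units [-0.491 -0.447  0.427]
jaw ang 72.24 z [-6.0e-04 -1.3e-03 -1.0e+00] F [-0.57  0.59 -0.44] w 0.745560465675122
```

Call:
jog_arm(
  dp=[
    [-0.3, -0.3, 0.3],
    [-0.5, -0.45, 0.45],
    [-0.5, -0.45, 0.45],
    [-0.5, -0.45, 0.45],
    [-0.5, -0.45, 0.45],
  ],
  angular=[
    [0, 0, 0],
    [0, 0, 0],
    [0, 0, 0],
    [0, 0, 0],
    [0, 0, 0],
  ],
  claw=[64, 64, 64, 64, 64],
)

```text
t: 1.65
eef_pos: [0.4067, 0.2591, 0.1203]
tool_rot: [0.0, 0.152, 0.988, 0.0]
contact_force: [-0.7, -0.1, 0.1]
gripper_width: 0.752
```

```bash
python3 go.py 0.4076 0.2545 0.12; python3 - <<'E'
from h import *
import pickle
c=cam("wrist");pickle.dump(c,open("w1.pkl","wb"));save(c,"w1.png"); print(proj(c,[.4076,.2545,.028]),proj(c,[.4076,.2545,.0]))
E
```

```text
t 1.65 p [0.4067 0.2591 0.1203] dp units [-0.091 -0.164  0.01 ]
jaw ang 72.51 z [ 1.e-04  8.e-04 -1.e+00] F [-0.69 -0.09  0.06] w 0.7515519727877725
[272.25671448 216.97044033] [272.7696818  206.80592743]
```

View pics/w1.png

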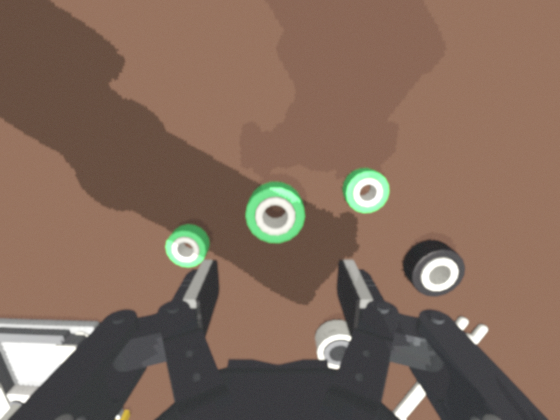

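The large green roller sits alone between its two small neighbours. Its top face is centred at about (275,214), and I predicted (272,217). I'll refine that and descend.

```bash
python3 - <<'E'
from h import *
import pickle
c=pickle.load(open("w1.pkl","rb"));save(c,"w1z.png",(230,165,320,260),6)
im=c["pixels"].astype(int); m=((im[...,1]>im[...,2]+50)&(im[...,1]>im[...,0]+30)).astype(np.uint8)
n,l,s,ce=cv2.connectedComponentsWithStats(m)
for i in range(1,n):
    if s[i,4]>50: print(s[i],ce[i],atz(c,*(s[i,:2]+(s[i,2:4]-1)/2),.028))
E
python3 go.py .408 .2545 .05
```

```text
[343 168  46  45 895] [364.         188.48603352] [0.40824655 0.33619123 0.028     ]
[ 245  182   60   61 1613] [274.88096714 210.25790453] [0.40387307 0.25771536 0.028     ]
[165 225  44  43 837] [188.61170848 243.18996416] [0.41083941 0.17282284 0.028     ]
t 1.7 p [0.4068 0.2589 0.1203] dp units [-0.1   -0.155  2.811]
jaw ang 72.49 z [ 2.e-04  7.e-04 -1.e+00] F [ 0.04 -0.13 -0.68] w 0.7494096044087819
```

View pics/w1z.png

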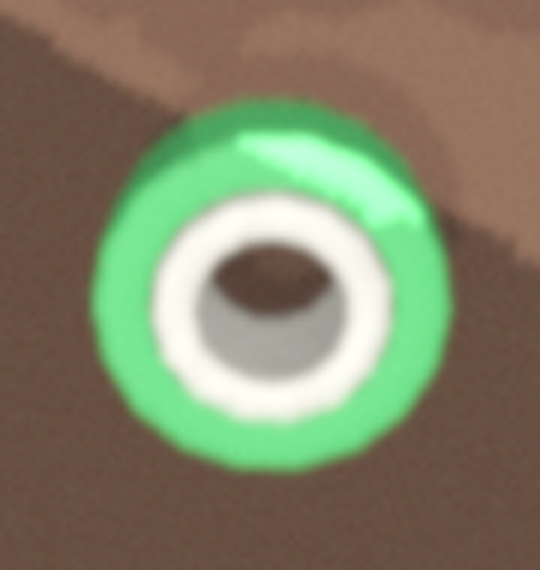

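```bash
python3 - <<'E'
from h import *
import pickle
c=pickle.load(open("w1.pkl","rb")); print(atz(c,274.9,215.75,.028))
E
python3 go.py .4074 .2557 .05
```

```text
[0.40722163 0.25700504 0.028     ]
t 1.7 p [0.4068 0.2589 0.1203] dp units [-0.063 -0.116  2.811]
jaw ang 72.49 z [ 2.e-04  7.e-04 -1.e+00] F [ 0.04 -0.13 -0.68] w 0.7494096044087819
```

Call:
jog_arm(
  dp=[
    [-0.06, -0.12, 0.8],
    [-0.06, -0.12, 1.6],
    [-0.06, -0.12, 2.4],
    [-0.06, -0.12, 2.8],
    [-0.06, -0.12, 2.8],
  ],
  angular=[
    [0, 0, 0],
    [0, 0, 0],
    [0, 0, 0],
    [0, 0, 0],
    [0, 0, 0],
  ],
  claw=[64, 64, 64, 64, 64],
)

```text
t: 2.2
eef_pos: [0.4068, 0.2542, 0.0491]
tool_rot: [-0.001, 0.153, 0.988, -0.001]
contact_force: [-0.0, -0.3, 0.2]
gripper_width: 0.753
```

```bash
python3 go.py .4074 .2557 .004; python3 - <<'E'
from h import *
import pickle
c=cam("wrist");pickle.dump(c,open("w2.pkl","wb"));save(c,"w2.png")
E
```

```text
t 2.2 p [0.4068 0.2542 0.0491] dp units [-0.009  0.068  1.805]
jaw ang 72.42 z [-0.0019 -0.0014 -1.    ] F [-0.03 -0.27  0.25] w 0.7532321669408275
```

View pics/w2.png

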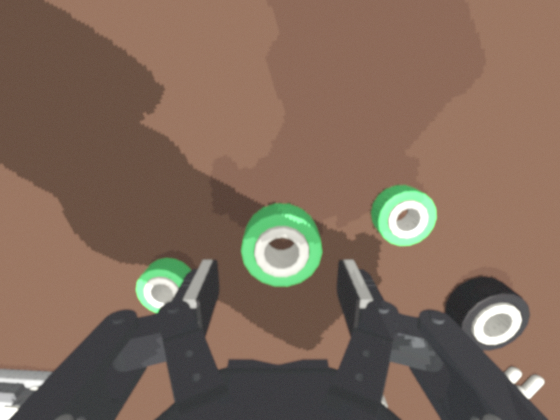

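Call:
jog_arm(
  dp=[
    [0, 0.06, 0.5],
    [0, 0.06, 1.0],
    [0, 0.06, 1.5],
    [0, 0.06, 1.8],
    [0, 0.06, 1.8],
  ],
  angular=[
    [0, 0, 0],
    [0, 0, 0],
    [0, 0, 0],
    [0, 0, 0],
    [0, 0, 0],
  ],
  claw=[64, 64, 64, 64, 64],
)

```text
t: 2.75
eef_pos: [0.4073, 0.255, 0.0037]
tool_rot: [-0.001, 0.153, 0.988, -0.001]
contact_force: [1.2, -0.6, 0.4]
gripper_width: 0.749
```

```bash
python3 go.py .4074 .2557 .004; python3 - <<'E'
from h import *
import pickle
c=cam("wrist");pickle.dump(c,open("w3.pkl","wb"));save(c,"w3.png")
E
```

```text
t 2.75 p [0.4073 0.255  0.0037] dp units [ 0.005  0.028 -0.011]
jaw ang 72.36 z [-0.002  -0.0016 -1.    ] F [ 1.17 -0.59  0.41] w 0.749208599761341
```

View pics/w3.png

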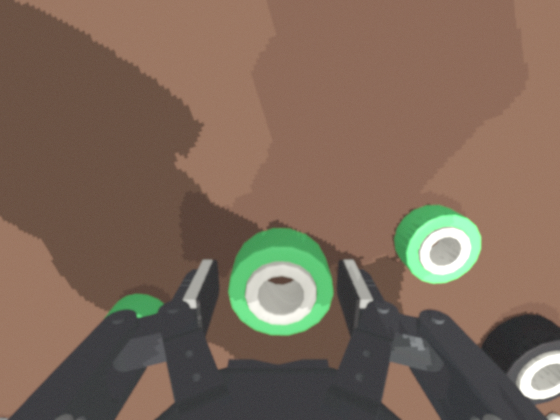

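The roller is centred between the pads at about (281,290), and the neighbours are clear. Closing lightly.

Call:
jog_arm(
  dp=[
    [0, 0, 0],
    [0, 0, 0],
    [0, 0, 0],
    [0, 0, 0],
    [0, 0, 0],
  ],
  angular=[
    [0, 0, 0],
    [0, 0, 0],
    [0, 0, 0],
    [0, 0, 0],
    [0, 0, 0],
  ],
  claw=[58, 54, 50, 48, 48],
  grip_force=25,
)

```text
t: 3.3
eef_pos: [0.4085, 0.2559, 0.0057]
tool_rot: [0.0, 0.153, 0.988, 0.0]
contact_force: [-0.5, -0.6, 7.4]
gripper_width: 0.601
```

Call:
jog_arm(
  dp=[
    [0, 0, 0],
    [0, 0, -0.2],
    [0, 0, -0.5],
    [0, 0, -0.8],
    [0, 0, -1.2],
  ],
  angular=[
    [0, 0, 0],
    [0, 0, 0],
    [0, 0, 0],
    [0, 0, 0],
    [0, 0, 0],
  ],
  claw=[48, 48, 48, 48, 48],
)

```text
t: 3.8
eef_pos: [0.4079, 0.2555, 0.0357]
tool_rot: [-0.0, 0.153, 0.988, -0.0]
contact_force: [-0.0, -0.4, -1.6]
gripper_width: 0.607
```

```bash
python3 go.py .4074 .2557 .15; python3 - <<'E'
from h import *
import pickle
c=cam("wrist");pickle.dump(c,open("w4.pkl","wb"));save(c,"w4.png")
E
```

```text
t 3.8 p [0.4079 0.2555 0.0357] dp units [ 0.024 -0.    -4.574]
jaw ang 72.36 z [-3.e-04 -2.e-04 -1.e+00] F [-0.01 -0.41 -1.63] w 0.6065229475569418
```

View pics/w4.png

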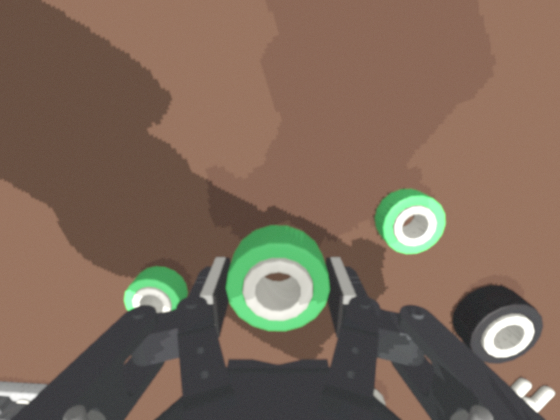

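```bash
python3 - <<'E'
from h import *
import pickle
c=pickle.load(open("w4.pkl","rb"));save(c,"w4z.png",(215,215,345,340),5)
E
cat > rel.py <<'E'
from go import *
import pickle
o,R=st();c=pickle.load(open("w4.pkl","rb"))
E
```

```text
(no output)
```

View pics/w4z.png

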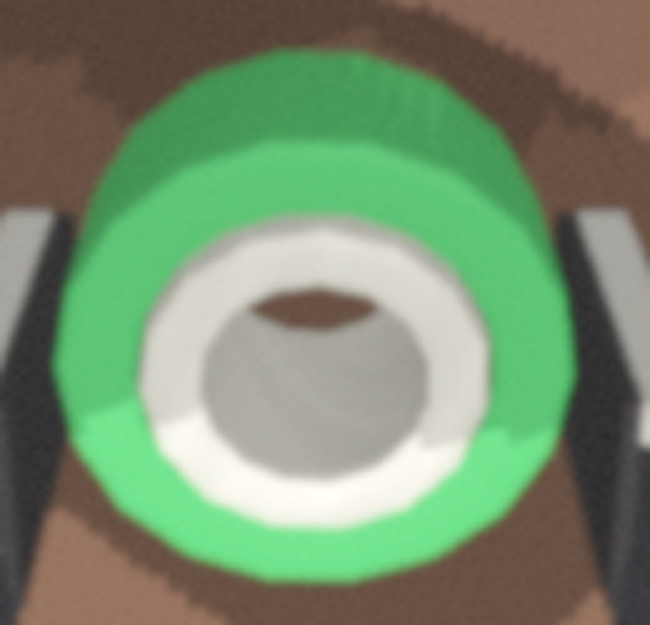

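```bash
cat > rel.py <<'E'
from go import *
import pickle
from scipy.optimize import least_squares
o,R=st();c=pickle.load(open("w4.pkl","rb"))
# extreme points of the top face outline: left,right,bottom,top columns/rows
L,Rr,B,Tp=215+55.5/5-.5,215+577.5/5-.5,215+582.5/5-.5,215+140.5/5-.5
th=np.linspace(0,2*np.pi,400)
def f(p):
    q=np.array([proj(c,[p[0]+.026*np.cos(a),p[1]+.026*np.sin(a),p[2]]) for a in th])
    return [q[:,0].min()-L,q[:,0].max()-Rr,q[:,1].max()-B,q[:,1].min()-Tp]
for free in (0,1):
    s=least_squares((lambda p:f([p[0],p[1],.058])) if not free else f,[.408,.2555,.058][:2+free])
    p=np.r_[s.x,.058][:3]; print(p,s.fun, "rel tool mm",R.inv().apply(p-o["eef_pos"])*1e3)
E
python3 rel.py
```

```text
[0.4060012  0.25674899 0.058     ] [-1.74348108  1.74062838  2.22590185 -1.48094014] rel tool mm [  2.85765898  -0.18891117 -20.87576865]
[0.40863794 0.25590845 0.05344972] [ 0.19469078 -0.19459209  0.24348816 -0.21364025] rel tool mm [  0.09503769  -0.19836005 -16.32255274]
```

```bash
cat >> rel.py <<'E'
def g(p):
    q=np.array([proj(c,[p[0]+p[2]*np.cos(a),p[1]+p[2]*np.sin(a),.058]) for a in th])
    return [q[:,0].min()-L,q[:,0].max()-Rr,q[:,1].max()-B,q[:,1].min()-Tp]
s=least_squares(g,[.408,.2555,.026]);p=np.r_[s.x[:2],.058];print(s.x,s.fun,R.inv().apply(p-o["eef_pos"])*1e3)
u,v=215+315.5/5-.5,215+370.5/5-.5
p=atz(c,u,v,.058);print("hub",R.inv().apply(p-o["eef_pos"])*1e3)
E
python3 rel.py; python3 go.py .4074 .2557 .15
```

```text
[0.4060012  0.25674899 0.058     ] [-1.74348108  1.74062838  2.22590185 -1.48094014] rel tool mm [  2.85765898  -0.18891117 -20.87576865]
[0.40863794 0.25590845 0.05344972] [ 0.19469078 -0.19459209  0.24348816 -0.21364025] rel tool mm [  0.09503769  -0.19836005 -16.32255274]
[0.40569366 0.25684815 0.02504726] [ 0.19469078 -0.1945921   0.24348815 -0.21364025] [  3.18078487  -0.18765194 -20.87611106]
hub [  3.76540608  -0.27832997 -20.87689066]
t 3.85 p [0.4088 0.2561 0.0371] dp units [ 0.044 -0.024 -4.515]
jaw ang 72.35 z [ 0.0015  0.0013 -1.    ] F [ 0.52 -0.42 -0.64] w 0.6023570995183734
```

Call:
jog_arm(
  dp=[
    [0, 0, -1.0],
    [0, 0, -2.0],
    [0, 0, -3.0],
    [0, 0, -4.0],
    [0, 0, -4.0],
  ],
  angular=[
    [0, 0, 0],
    [0, 0, 0],
    [0, 0, 0],
    [0, 0, 0],
    [0, 0, 0],
  ],
  claw=[48, 48, 48, 48, 48],
)

```text
t: 4.35
eef_pos: [0.4099, 0.257, 0.1383]
tool_rot: [0.002, 0.153, 0.988, 0.003]
contact_force: [1.1, 0.5, -1.0]
gripper_width: 0.602
```

```bash
python3 go.py .654 -.1095 .13
```

```text
t 4.35 p [0.4099 0.257  0.1383] dp units [-13.747 -11.01    0.316]
jaw ang 72.35 z [ 0.0049  0.0044 -1.    ] F [ 1.1   0.52 -0.97] w 0.6024525221882905
```

Call:
jog_arm(
  dp=[
    [-0.5, -0.4, 0],
    [-1.5, -1.2, 0],
    [-2.7, -2.1, 0],
    [-3.9, -3.1, 0],
    [-5.1, -4.1, 0],
  ],
  angular=[
    [0, 0, 0],
    [0, 0, 0],
    [0, 0, 0],
    [0, 0, 0],
    [0, 0, 0],
  ],
  claw=[48, 48, 48, 48, 48],
)

```text
t: 4.85
eef_pos: [0.4986, 0.118, 0.1342]
tool_rot: [-0.0, 0.153, 0.988, -0.0]
contact_force: [0.1, 0.2, -1.9]
gripper_width: 0.606
```

Call:
jog_arm(
  dp=[
    [-1.2, -1.0, 0],
    [-2.4, -2.0, 0],
    [-3.6, -2.9, 0],
    [-4.8, -3.9, 0],
    [-5.8, -4.7, 0],
  ],
  angular=[
    [0, 0, 0],
    [0, 0, 0],
    [0, 0, 0],
    [0, 0, 0],
    [0, 0, 0],
  ],
  claw=[48, 48, 48, 48, 48],
)

```text
t: 5.35
eef_pos: [0.6014, -0.039, 0.134]
tool_rot: [-0.001, 0.154, 0.988, -0.0]
contact_force: [0.8, 0.6, -1.5]
gripper_width: 0.604
```

```bash
python3 go.py .654 -.1095 .13
```

```text
t 5.35 p [ 0.6014 -0.039   0.134 ] dp units [-2.864 -2.048  0.159]
jaw ang 72.29 z [-1.1e-03 -7.0e-04 -1.0e+00] F [ 0.82  0.56 -1.52] w 0.6036637053767622
```

Call:
jog_arm(
  dp=[
    [-0.9, -0.7, 0],
    [-1.8, -1.3, 0.1],
    [-2.5, -1.8, 0.15],
    [-2.86, -2.05, 0.15],
    [-2.86, -2.05, 0.15],
  ],
  angular=[
    [0, 0, 0],
    [0, 0, 0],
    [0, 0, -0.14],
    [0, 0, -0.14],
    [0, 0, -0.14],
  ],
  claw=[48, 48, 48, 48, 48],
)

```text
t: 5.85
eef_pos: [0.6536, -0.1086, 0.1303]
tool_rot: [-0.0, 0.148, 0.989, -0.0]
contact_force: [0.0, 0.2, -2.3]
gripper_width: 0.604
```

Call:
jog_arm(
  dp=[
    [0, 0, 0],
    [0, 0, 0],
    [0, 0, 0],
    [0, 0, 0],
    [0, 0, 0],
  ],
  angular=[
    [0, 0, 0],
    [0, 0, 0],
    [0, 0, 0],
    [0, 0, 0],
    [0, 0, 0],
  ],
  claw=[48, 48, 48, 48, 48],
)

```text
t: 6.35
eef_pos: [0.6537, -0.1066, 0.1314]
tool_rot: [0.0, 0.147, 0.989, 0.0]
contact_force: [0.0, -0.5, -2.1]
gripper_width: 0.602
```

```bash
python3 go.py .654 -.1095 .13; python3 - <<'E'
from h import *
import pickle
for n in ["wrist","scene","top"]:
    c=cam(n);pickle.dump(c,open(n+"5.pkl","wb"));save(c,n+"5.png")
    if n=="scene": save(c,"scene5z.png",(130,130,310,285),4)
    if n=="top": save(c,"top5z.png",(225,85,385,225),5)
E
python3 go.py .654 -.1095 .13
```

```text
t 6.35 p [ 0.6537 -0.1066  0.1314] dp units [-0.045 -0.109  0.058]
jaw ang 73.1 z [ 1.e-04  2.e-04 -1.e+00] F [ 0.02 -0.46 -2.09] w 0.6020300802457264
t 6.5 p [ 0.6537 -0.107   0.1314] dp units [-0.039 -0.093  0.056]
jaw ang 73.07 z [ 1.e-04  0.e+00 -1.e+00] F [-0.2   0.02 -1.58] w 0.6010794653435638
```

View pics/wrist5.png

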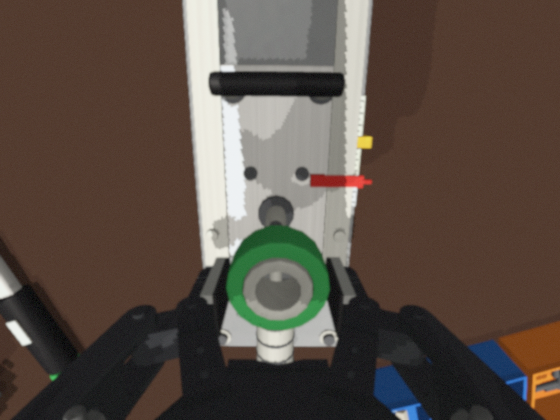

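View pics/scene5z.png

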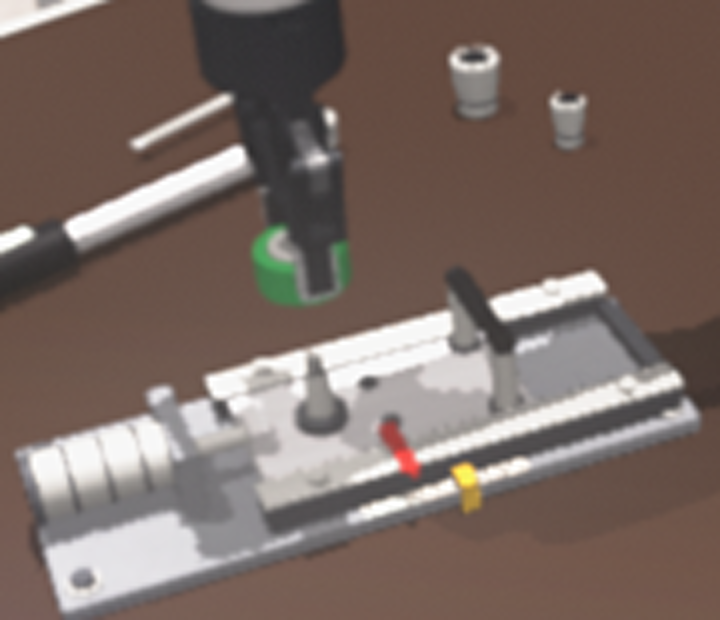

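View pics/top5z.png

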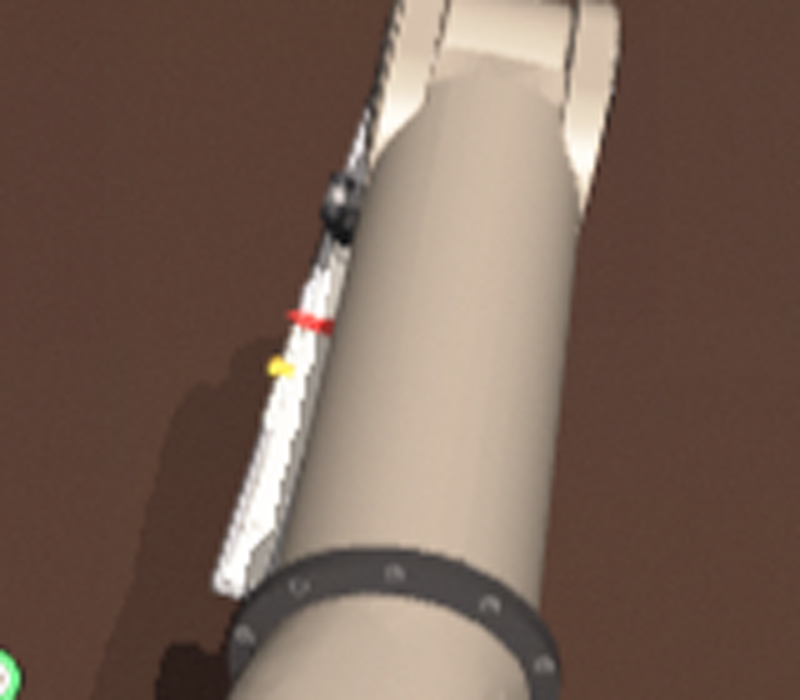

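```bash
cat > ov.py <<'E'
from go import *
import pickle
o,R=st()
W=pickle.load(open("wrist5.pkl","rb"));S=pickle.load(open("scene5.pkl","rb"))
th=np.linspace(0,2*np.pi,60)
print("shoulder wrist est",atz(W,276,212,.0365))
for c,nm,crop,s in ((S,"s",(170,160,240,240),9),(W,"w",(200,160,350,345),4)):
    x0,y0,x1,y1=crop
    im=cv2.resize(c["pixels"][y0:y1,x0:x1],None,fx=s,fy=s,interpolation=cv2.INTER_CUBIC)
    for off,col in ((0,(255,0,255)),(3,(0,255,255))):
        for dz in (-.0057,.0223):
            P=[o["eef_pos"]+R.apply([off/1e3+.026*np.cos(a),.026*np.sin(a),-dz]) for a in th]
            q=np.array([((proj(c,p)-[x0,y0]+.5)*s-.5) for p in P]).round().astype(int)
            cv2.polylines(im,[q],True,col,1)
    cv2.imwrite(f"pics/ov_{nm}.png",im)
E
python3 ov.py
```

```text
shoulder wrist est [ 0.65216961 -0.10715304  0.0365    ]
```

View pics/ov_s.png

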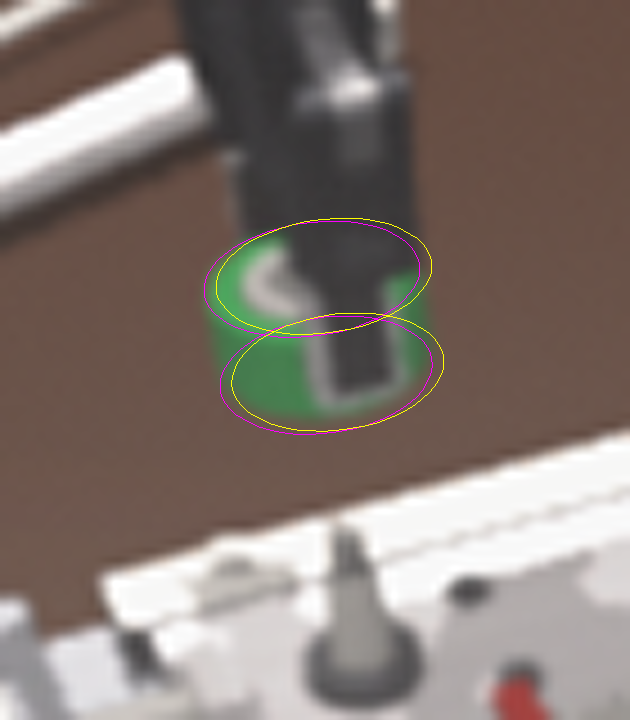

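View pics/ov_w.png

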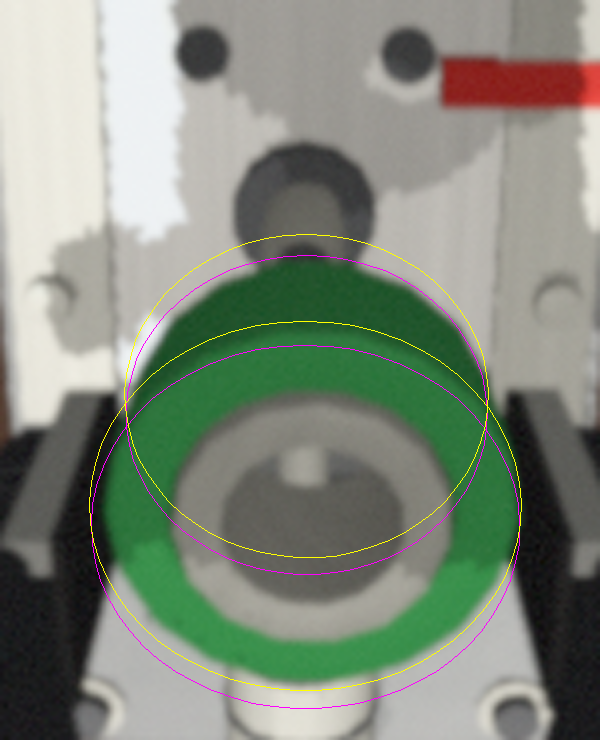

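```bash
cat > ov2.py <<'E'
from go import *
import pickle
W=pickle.load(open("wrist5.pkl","rb"));S=pickle.load(open("scene5.pkl","rb"));T=pickle.load(open("top0.pkl","rb"))
th=np.linspace(0,2*np.pi,60)
seat=np.array([.6538,-.1095]);out=[]
for c,crop,s in ((S,(190,205,240,245),7),(T,(295,130,335,165),7),(W,(240,190,320,235),6)):
    x0,y0,x1,y1=crop
    im=cv2.resize(c["pixels"][y0:y1,x0:x1],None,fx=s,fy=s,interpolation=cv2.INTER_CUBIC)
    for r,z,col in ((.016,.0365,(255,0,255)),(.0085,.0365+.022,(0,255,255)),(.005,.0755,(0,255,0))):
        q=np.array([((proj(c,[seat[0]+r*np.cos(a),seat[1]+r*np.sin(a),z])-[x0,y0]+.5)*s-.5) for a in th]).round().astype(int)
        cv2.polylines(im,[q],True,col,1)
    out.append(im)
h=sum(i.shape[0] for i in out);w=max(i.shape[1] for i in out);I=np.zeros((h,w,3),np.uint8);y=0
for i in out: I[y:y+i.shape[0],:i.shape[1]]=i;y+=i.shape[0]
cv2.imwrite("pics/ov2.png",cv2.resize(I,None,fx=.75,fy=.75) if h>800 else I);print(I.shape)
E
python3 ov2.py
```

```text
(795, 480, 3)
```

View pics/ov2.png

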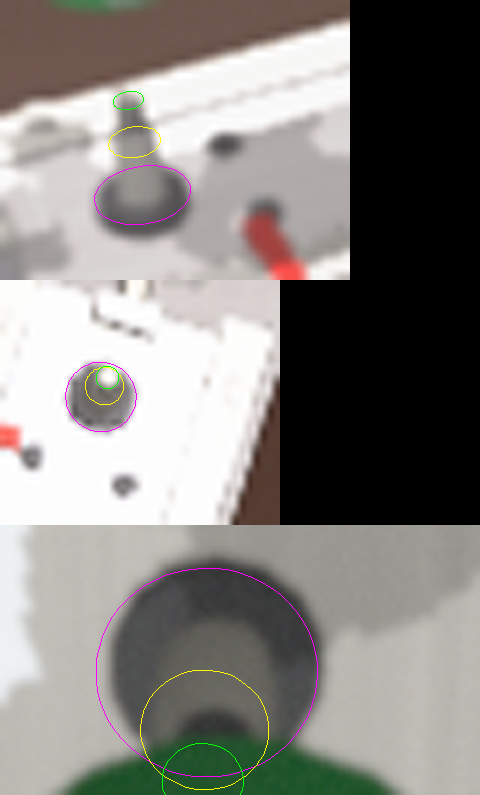

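```bash
python3 go.py .6543 -.1096 .086
```

```text
t 6.5 p [ 0.6537 -0.107   0.1314] dp units [-0.052 -0.093  1.816]
jaw ang 73.07 z [ 1.e-04  0.e+00 -1.e+00] F [-0.2   0.02 -1.58] w 0.6010794653435638
```

Call:
jog_arm(
  dp=[
    [-0.05, -0.09, 0.4],
    [-0.05, -0.09, 0.9],
    [-0.05, -0.09, 1.4],
    [-0.05, -0.09, 1.8],
    [-0.05, -0.09, 1.8],
  ],
  angular=[
    [0, 0, 0],
    [0, 0, 0],
    [0, 0, 0],
    [0, 0, 0],
    [0, 0, 0],
  ],
  claw=[48, 48, 48, 48, 48],
)

```text
t: 7.0
eef_pos: [0.6527, -0.1093, 0.0837]
tool_rot: [-0.002, 0.147, 0.989, -0.0]
contact_force: [0.3, -0.4, -2.6]
gripper_width: 0.604
```

```bash
python3 go.py .6543 -.1096 .086; python3 - <<'E'
from h import *
import pickle
for n in ["wrist","scene"]:
    c=cam(n);pickle.dump(c,open(n+"6.pkl","wb"))
    if n=="scene": save(c,"scene6z.png",(170,180,250,250),9)
    else: save(c,"wrist6z.png",(210,200,350,345),5)
E
python3 go.py .6543 -.1096 .086
```

```text
t 7.0 p [ 0.6527 -0.1093  0.0837] dp units [-0.064  0.007 -0.093]
jaw ang 73.07 z [-4.1e-03  4.0e-04 -1.0e+00] F [ 0.35 -0.39 -2.57] w 0.6036849906468408
t 7.1 p [ 0.6542 -0.1096  0.0858] dp units [-0.005  0.001 -0.008]
jaw ang 73.07 z [-8.e-04  0.e+00 -1.e+00] F [ 0.39  0.78 -1.8 ] w 0.5994009325121873
```

View pics/wrist6z.png

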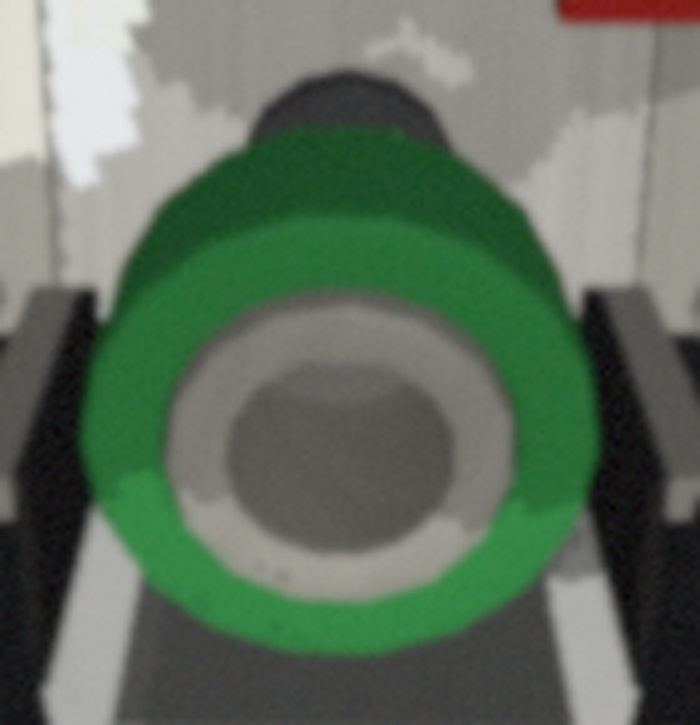

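View pics/scene6z.png

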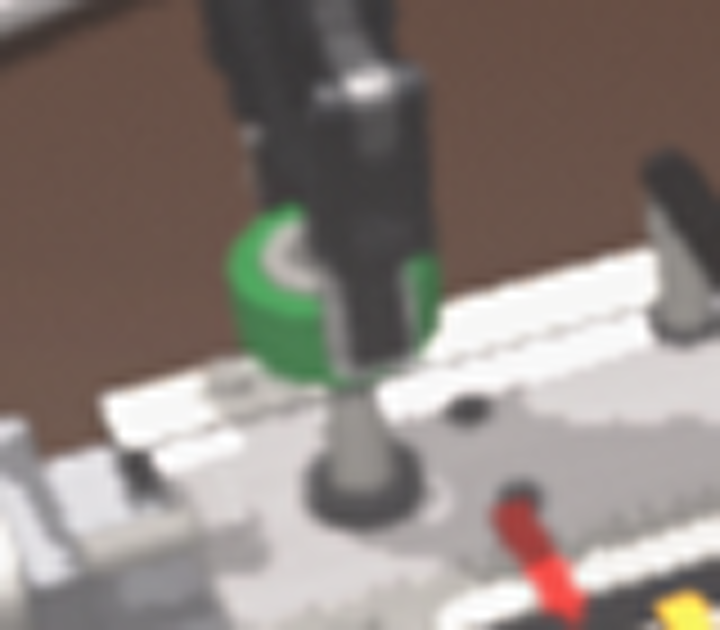

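Call:
jog_arm(
  dp=[
    [0, 0, 0.2],
    [0, 0, 0.4],
    [0, 0, 0.6],
    [0, 0, 0.7],
    [0, 0, 0.7],
  ],
  angular=[
    [0, 0, 0],
    [0, 0, 0],
    [0, 0, 0],
    [0, 0, 0],
    [0, 0, 0],
  ],
  claw=[48, 48, 48, 48, 48],
)

```text
t: 7.6
eef_pos: [0.6539, -0.1095, 0.0682]
tool_rot: [-0.0, 0.147, 0.989, -0.0]
contact_force: [0.1, -0.3, -1.1]
gripper_width: 0.596
```

Call:
jog_arm(
  dp=[
    [0, 0, 0],
    [0, 0, 0.1],
    [0, 0, 0.2],
    [0, 0, 0.3],
    [0, 0, 0.3],
  ],
  angular=[
    [0, 0, 0],
    [0, 0, 0],
    [0, 0, 0],
    [0, 0, 0],
    [0, 0, 0],
  ],
  claw=[48, 48, 48, 48, 48],
)

```text
t: 8.1
eef_pos: [0.654, -0.1095, 0.0608]
tool_rot: [-0.0, 0.147, 0.989, 0.0]
contact_force: [0.2, -0.1, -2.4]
gripper_width: 0.601
```

```bash
python3 go.py .6543 -.1096 .042;  python3 - <<'E'
from h import *
c=cam("scene"); save(c,"scene7z.png",(170,180,250,250),9)
E
python3 go.py .6543 -.1096 .042
```

```text
t 8.1 p [ 0.654  -0.1095  0.0608] dp units [-0.014  0.     0.752]
jaw ang 73.07 z [-8.e-04  1.e-04 -1.e+00] F [ 0.18 -0.09 -2.37] w 0.601214901416809
t 8.15 p [ 0.6541 -0.1096  0.061 ] dp units [-0.009  0.001  0.759]
jaw ang 73.07 z [-6.e-04  1.e-04 -1.e+00] F [ 0.15 -0.07 -2.16] w 0.5992627821938917
```

View pics/scene7z.png

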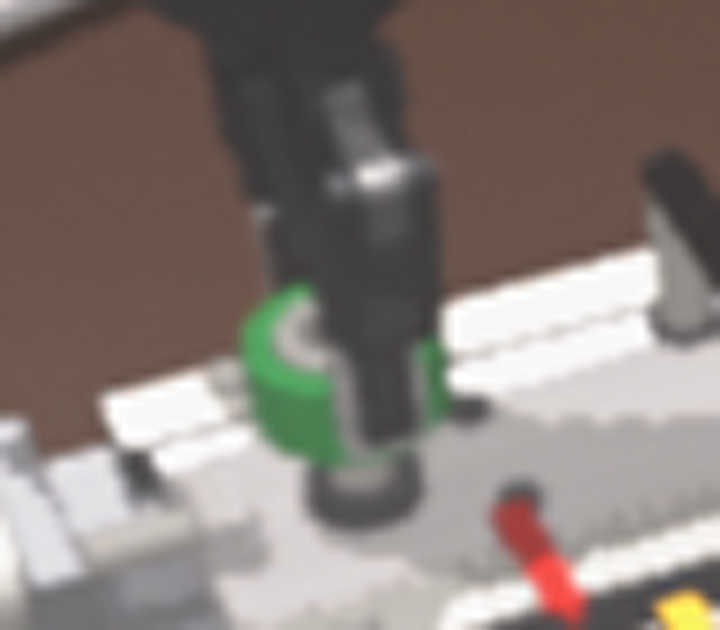

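The roller is over the stud with no side force. I'll lower it in small steps to the shoulder.

Call:
jog_arm(
  dp=[
    [0, 0, 0.1],
    [0, 0, 0.2],
    [0, 0, 0.35],
    [0, 0, 0.5],
    [0, 0, 0.6],
  ],
  angular=[
    [0, 0, 0],
    [0, 0, 0],
    [0, 0, 0],
    [0, 0, 0],
    [0, 0, 0],
  ],
  claw=[48, 48, 48, 48, 48],
)

```text
t: 8.65
eef_pos: [0.6541, -0.1095, 0.0457]
tool_rot: [-0.0, 0.147, 0.989, 0.0]
contact_force: [-0.2, 0.2, -2.5]
gripper_width: 0.603
```

Call:
jog_arm(
  dp=[
    [0, 0, 0],
    [0, 0, 0.02],
    [0, 0, 0.04],
    [0, 0, 0.06],
    [0, 0, 0.08],
  ],
  angular=[
    [0, 0, 0],
    [0, 0, 0],
    [0, 0, 0],
    [0, 0, 0],
    [0, 0, 0],
  ],
  claw=[48, 48, 48, 48, 48],
)

```text
t: 9.15
eef_pos: [0.6544, -0.1096, 0.0444]
tool_rot: [0.0, 0.147, 0.989, 0.0]
contact_force: [0.6, 0.5, -1.7]
gripper_width: 0.602
```

```bash
python3 go.py .6543 -.1096 .042
```

```text
t 9.15 p [ 0.6544 -0.1096  0.0444] dp units [0.004 0.    0.096]
jaw ang 73.06 z [ 3.e-04 -0.e+00 -1.e+00] F [ 0.6   0.48 -1.72] w 0.60157662962866
```

Call:
jog_arm(
  dp=[
    [0, 0, 0.02],
    [0, 0, 0.04],
    [0, 0, 0.06],
    [0, 0, 0.08],
    [0, 0, 0.08],
  ],
  angular=[
    [0, 0, 0],
    [0, 0, 0],
    [0, 0, 0],
    [0, 0, 0],
    [0, 0, 0],
  ],
  claw=[48, 48, 48, 48, 48],
)

```text
t: 9.65
eef_pos: [0.6543, -0.1096, 0.0424]
tool_rot: [0.0, 0.147, 0.989, 0.0]
contact_force: [-0.2, -1.1, -0.5]
gripper_width: 0.602
```

Call:
jog_arm(
  dp=[
    [0, 0, 0.02],
    [0, 0, 0.04],
    [0, 0, 0.04],
    [0, 0, 0.04],
    [0, 0, 0.04],
  ],
  angular=[
    [0, 0, 0],
    [0, 0, 0],
    [0, 0, 0],
    [0, 0, 0],
    [0, 0, 0],
  ],
  claw=[48, 48, 48, 48, 48],
)

```text
t: 10.15
eef_pos: [0.6544, -0.1096, 0.0423]
tool_rot: [0.0, 0.147, 0.989, 0.0]
contact_force: [-3.2, 0.5, 7.4]
gripper_width: 0.607
```

```bash
python3 go.py .6543 -.1096 .042;  python3 - <<'E'
from h import *
c=cam("scene"); save(c,"scene8z.png",(170,180,250,250),9)
E
python3 go.py .6543 -.1096 .042
```

```text
t 10.15 p [ 0.6544 -0.1096  0.0423] dp units [ 0.003 -0.001  0.012]
jaw ang 73.06 z [ 2.e-04  3.e-04 -1.e+00] F [-3.23  0.52  7.35] w 0.6071378307985079
t 10.2 p [ 0.6543 -0.1096  0.0423] dp units [ 0.002 -0.     0.012]
jaw ang 73.05 z [ 2.e-04  3.e-04 -1.e+00] F [-3.71  0.79  6.78] w 0.6033401954133379
```

View pics/scene8z.png

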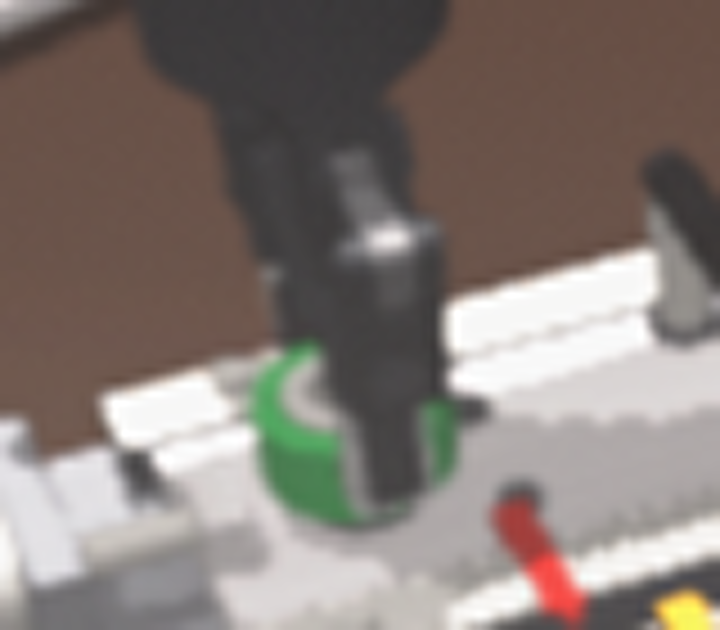

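Contact came at TCP z 0.0423, against 0.0422 expected for fully seated, with about 9 N. Releasing.

Call:
jog_arm(
  dp=[
    [0, 0, 0],
    [0, 0, 0],
    [0, 0, 0],
    [0, 0, 0],
    [0, 0, 0],
  ],
  angular=[
    [0, 0, 0],
    [0, 0, 0],
    [0, 0, 0],
    [0, 0, 0],
    [0, 0, 0],
  ],
  claw=[54, 57, 60, 64, 66],
)

```text
t: 10.7
eef_pos: [0.6543, -0.1096, 0.0412]
tool_rot: [-0.0, 0.147, 0.989, -0.0]
contact_force: [-0.4, 0.3, -0.2]
gripper_width: 0.772
```

```bash
python3 go.py .6543 -.1096 .12;  python3 - <<'E'
from h import *
c=cam("wrist"); save(c,"w9.png")
E
```

```text
t 10.7 p [ 0.6543 -0.1096  0.0412] dp units [ 1.000e-03 -0.000e+00 -3.153e+00]
jaw ang 73.07 z [-0. -0. -1.] F [-0.44  0.35 -0.21] w 0.7715872500166338
```

View pics/w9.png

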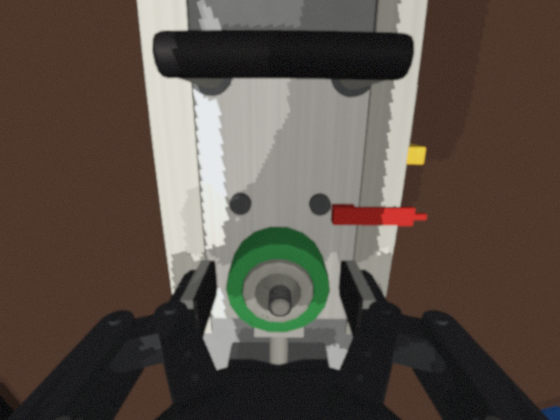

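The pads are clear on both sides, and the stud tip shows through the bore at (280,300). Raising straight up.

Call:
jog_arm(
  dp=[
    [0, 0, -0.4],
    [0, 0, -1.2],
    [0, 0, -2.2],
    [0, 0, -3.2],
    [0, 0, -4.0],
  ],
  angular=[
    [0, 0, 0],
    [0, 0, 0],
    [0, 0, 0],
    [0, 0, 0],
    [0, 0, 0],
  ],
  claw=[66, 66, 66, 66, 66],
)

```text
t: 11.25
eef_pos: [0.6549, -0.1099, 0.1437]
tool_rot: [0.001, 0.147, 0.989, 0.0]
contact_force: [-0.1, -0.3, -0.4]
gripper_width: 0.773
```

Call:
jog_arm(
  dp=[
    [0, 0, -0.5],
    [0, 0, -0.5],
    [0, 0, -0.5],
    [0, 0, -0.5],
    [0, 0, -0.5],
  ],
  angular=[
    [0, 0, 0],
    [0, 0, 0],
    [0, 0, 0],
    [0, 0, 0],
    [0, 0, 0],
  ],
  claw=[66, 66, 66, 66, 66],
)

```text
t: 11.75
eef_pos: [0.6536, -0.1094, 0.1525]
tool_rot: [-0.001, 0.147, 0.989, -0.0]
contact_force: [0.5, 0.6, 0.7]
gripper_width: 0.775
```

```bash
python3 go.py .5563 -.0799 .15;  python3 - <<'E'
from h import *
import pickle
c=cam("scene"); save(c,"scene9z.png",(130,180,310,285),4);pickle.dump(c,open("scene9.pkl","wb"))
c=cam("wrist"); save(c,"w10.png");pickle.dump(c,open("w10.pkl","wb"))
o=get_obs();print(o["q"].round(3))
E
```

```text
t 11.75 p [ 0.6536 -0.1094  0.1525] dp units [ 4.067e+00 -2.000e-03  1.090e-01]
jaw ang 73.07 z [-2.2e-03  1.0e-04 -1.0e+00] F [0.48 0.58 0.74] w 0.7750512002283064
[-0.106  0.543  0.251  1.669 -0.158  0.951  1.478]
```

View pics/scene9z.png

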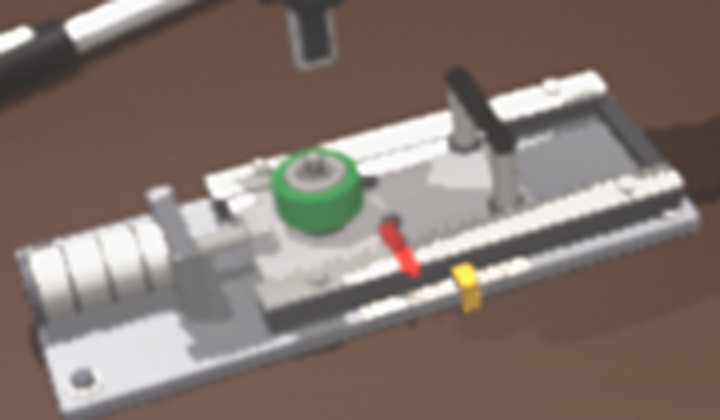

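View pics/w10.png

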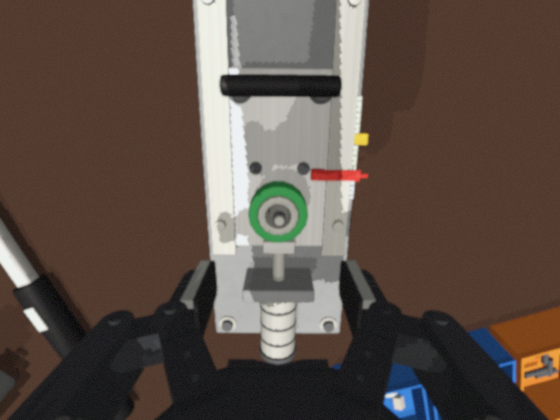

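Call:
jog_arm(
  dp=[
    [0.4, 0, 0],
    [1.2, 0, 0],
    [2.0, 0, 0],
    [2.8, 0, 0],
    [3.6, 0, 0],
  ],
  angular=[
    [0, 0, 1.4],
    [0, 0, 3.0],
    [0, 0, 4.6],
    [0, 0, 6.2],
    [0, 0, 7.8],
  ],
  claw=[55, 45, 45, 45, 45],
)

```text
t: 12.35
eef_pos: [0.5673, -0.0832, 0.1534]
tool_rot: [-0.0, 0.472, 0.882, -0.0]
contact_force: [0.7, 0.6, 0.2]
gripper_width: 0.529
```

Call:
jog_arm(
  dp=[
    [0, 0, 0],
    [0, 0, 0],
    [0, 0, 0],
    [0, 0, 0],
    [0, 0, 0],
  ],
  angular=[
    [0, 0, 1.6],
    [0, 0, 3.2],
    [0, 0, 4.8],
    [0, 0, 6.4],
    [0, 0, 8.0],
  ],
  claw=[45, 45, 45, 45, 45],
)

```text
t: 12.85
eef_pos: [0.5681, -0.0833, 0.1536]
tool_rot: [-0.0, 0.745, 0.667, -0.0]
contact_force: [-0.3, 0.1, 0.7]
gripper_width: 0.528
```

```bash
python3 go.py .5563 -.0799 .11; python3 - <<'E'
from h import *
import pickle
yaw=-.297;ex=np.array([np.cos(yaw),np.sin(yaw)])
c=pickle.load(open("w10.pkl","rb"))
p=atz(c,367,175.5,.035)[:2];m=atz(c,361,139,.0205)[:2];print("wrist",p,m,(p-m)@ex)
s=pickle.load(open("scene9.pkl","rb"))
f=lambda X,Y:(130+(X+.5)/4-.5,180+(Y+.5)/4-.5)
p=atz(s,*f(416,277),.035)[:2];m=atz(s,*f(466,270),.0205)[:2];print("scene",p,m,(p-m)@ex)
save(c,"w10z.png",(300,110,390,210),7);save(s,"s9zz.png",(215,225,260,265),12)
E
```

```text
t 12.85 p [ 0.5681 -0.0833  0.1536] dp units [ 0.086 -0.484  1.743]
jaw ang -6.26 z [-3.e-04 -0.e+00 -1.e+00] F [-0.34  0.1   0.67] w 0.5281054118457403
wrist [ 0.64999577 -0.02278717] [ 0.61880458 -0.01776614] 0.031295021655971325
scene [ 0.64844362 -0.02452633] [ 0.61445262 -0.0245475 ] 0.03249662544232055
```

View pics/w10z.png

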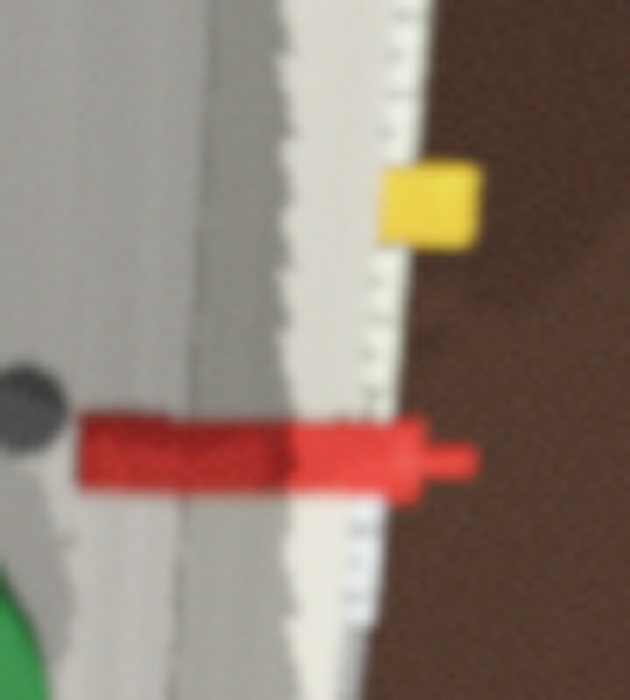

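View pics/s9zz.png

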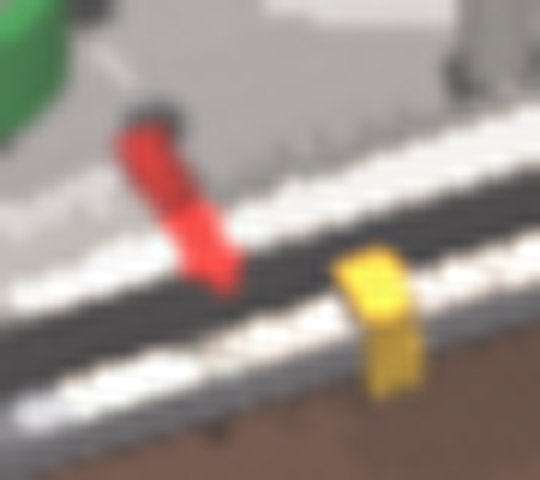

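Call:
jog_arm(
  dp=[
    [0.09, -0.25, 0],
    [0.09, -0.48, 0],
    [0.09, -0.48, 0],
    [0.09, -0.48, 0],
    [0.09, -0.48, 0],
  ],
  angular=[
    [0, 0, 1.2],
    [0, 0, 2.15],
    [0, 0, 2.15],
    [0, 0, 2.15],
    [0, 0, 2.15],
  ],
  claw=[45, 45, 45, 45, 45],
)

```text
t: 13.35
eef_pos: [0.5568, -0.0799, 0.1538]
tool_rot: [0.0, 0.802, 0.598, 0.0]
contact_force: [0.6, -0.6, 0.0]
gripper_width: 0.529
```

```bash
python3 go.py .5563 -.0799 .0565; python3 - <<'E'
from h import *
import pickle
c=cam("wrist"); save(c,"w11.png");pickle.dump(c,open("w11.pkl","wb"))
print(proj(c,[.5563,-.0799,.083]))
E
```

```text
t 13.35 p [ 0.5568 -0.0799  0.1538] dp units [-0.005 -0.022  3.893]
jaw ang -16.59 z [ 3.e-04 -0.e+00 -1.e+00] F [ 0.6  -0.63  0.03] w 0.5292912778331158
[277.94445245 223.35533088]
```

View pics/w11.png

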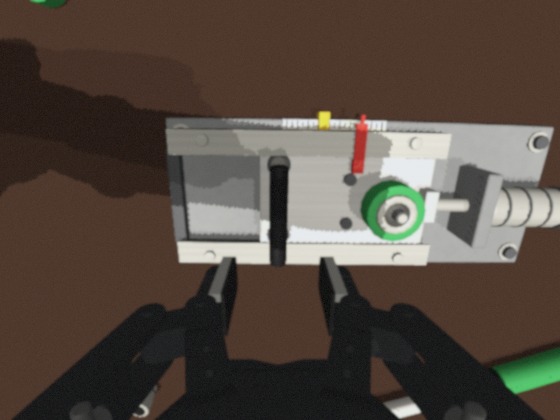

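```bash
python3 - <<'E'
from h import *
import pickle
c=pickle.load(open("w11.pkl","rb"))
print(proj(c,[.6538,-.1095,.0645]),proj(c,[.6538,-.1095,.0755]),proj(c,[.6165,-.0225,.0205]),proj(c,[.648,-.0245,.035]))
yaw=-.297;ey=np.array([-np.sin(yaw),np.cos(yaw),0])
for k in (-.0425,.0425): print(proj(c,np.array([.5563,-.0799,.0755])+k*ey))
print(atz(c,279,213,.083))
E
python3 go.py .5563 -.0799 .0565
```

```text
[397.17517549 215.79123317] [402.37710347 220.38103266] [322.9437293 124.6805353] [361.38103061 117.12828036]
[277.56735634 266.18747868]
[278.32720723 167.9630342 ]
[ 0.55955377 -0.07185687  0.083     ]
t 13.4 p [ 0.5568 -0.08    0.1538] dp units [-2.000e-03 -2.300e-02  3.893e+00]
jaw ang -16.61 z [ 3.e-04 -0.e+00 -1.e+00] F [-0.09  0.21  0.56] w 0.520303339214905
```

Call:
jog_arm(
  dp=[
    [0, -0.02, 0.7],
    [0, -0.02, 1.5],
    [0, -0.02, 2.3],
    [0, -0.02, 2.9],
    [0, -0.02, 3.3],
  ],
  angular=[
    [0, 0, 0.08],
    [0, 0, 0.08],
    [0, 0, 0.08],
    [0, 0, 0.08],
    [0, 0, 0.08],
  ],
  claw=[45, 45, 45, 45, 45],
)

```text
t: 13.9
eef_pos: [0.5557, -0.0798, 0.0701]
tool_rot: [-0.0, 0.804, 0.594, -0.0]
contact_force: [-1.1, 0.7, 0.7]
gripper_width: 0.527
```

```bash
python3 go.py .5563 -.0799 .0575; python3 - <<'E'
from h import *
import pickle
c=cam("wrist"); save(c,"w12.png");pickle.dump(c,open("w12.pkl","wb"))
E
```

```text
t 13.9 p [ 0.5557 -0.0798  0.0701] dp units [0.003 0.023 0.505]
jaw ang -17.07 z [-0.0011  0.     -1.    ] F [-1.12  0.69  0.73] w 0.5272583345442335
```

View pics/w12.png

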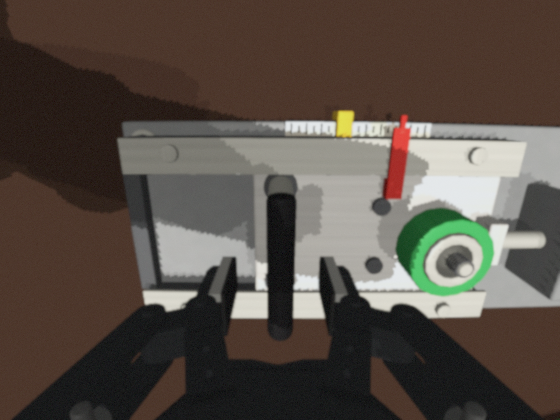

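Call:
jog_arm(
  dp=[
    [0, 0.01, 0.25],
    [0, 0.01, 0.48],
    [0, 0.01, 0.48],
    [0, 0.01, 0.48],
    [0, 0.01, 0.48],
  ],
  angular=[
    [0, 0, 0],
    [0, 0, 0],
    [0, 0, 0],
    [0, 0, 0],
    [0, 0, 0],
  ],
  claw=[45, 40, 30, 20, 15],
  grip_force=60,
)

```text
t: 14.45
eef_pos: [0.5573, -0.0801, 0.0599]
tool_rot: [0.001, 0.804, 0.594, 0.001]
contact_force: [0.4, -0.0, -1.3]
gripper_width: 0.177
```

Call:
jog_arm(
  dp=[
    [0, 0, 0],
    [0, 0, 0],
    [0, 0, 0],
    [0, 0, 0],
    [0, 0, 0],
  ],
  angular=[
    [0, 0, 0],
    [0, 0, 0],
    [0, 0, 0],
    [0, 0, 0],
    [0, 0, 0],
  ],
  claw=[10, 10, 10, 10, 10],
)

```text
t: 14.95
eef_pos: [0.5573, -0.0801, 0.06]
tool_rot: [0.001, 0.804, 0.594, 0.001]
contact_force: [1.4, -0.1, 5.9]
gripper_width: 0.155
```

```bash
python3 go.py .5563 -.0799 .0575
```

```text
t 14.95 p [ 0.5573 -0.0801  0.06  ] dp units [-0.003 -0.04   0.1  ]
jaw ang -17.1 z [ 2.1e-03 -2.0e-04 -1.0e+00] F [ 1.37 -0.1   5.88] w 0.15481410100271145
```

```bash
python3 - <<'E'
from h import *
c=cam("wrist"); save(c,"w13.png")
c=cam("scene"); save(c,"s13.png",(170,150,330,275),4)
E
python3 go.py .5563 -.0799 .0575
```

```text
t 15.05 p [ 0.5573 -0.0801  0.06  ] dp units [-0.004 -0.04   0.1  ]
jaw ang -17.1 z [ 2.1e-03 -2.0e-04 -1.0e+00] F [ 1.3  -0.72  5.88] w 0.1519570081772108
```

View pics/w13.png

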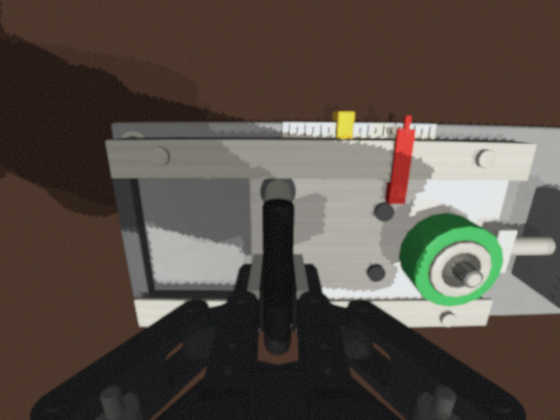

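View pics/s13.png

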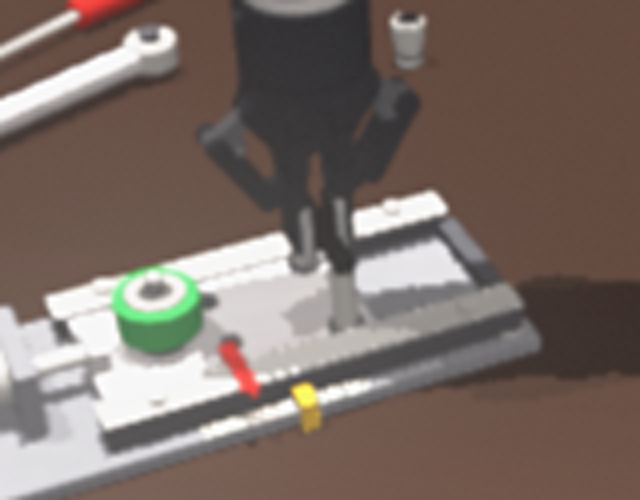

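The bar is held between the uprights. Pulling out along tool −y.

Call:
jog_arm(
  dp=[
    [0, -0.1, 0],
    [0, -0.25, 0],
    [0, -0.45, 0],
    [0, -0.65, 0],
    [0, -0.8, 0],
  ],
  angular=[
    [0, 0, 0],
    [0, 0, 0],
    [0, 0, 0],
    [0, 0, 0],
    [0, 0, 0],
  ],
  claw=[10, 10, 10, 10, 10],
)

```text
t: 15.55
eef_pos: [0.5401, -0.0747, 0.0601]
tool_rot: [0.003, 0.804, 0.594, 0.002]
contact_force: [10.3, -3.4, -3.9]
gripper_width: 0.153
```

Call:
jog_arm(
  dp=[
    [0, -0.1, 0],
    [0, -0.2, 0],
    [0, -0.3, 0],
    [0, -0.35, 0],
    [0, -0.35, 0],
  ],
  angular=[
    [0, 0, 0],
    [0, 0, 0],
    [0, 0, 0],
    [0, 0, 0],
    [0, 0, 0],
  ],
  claw=[10, 10, 10, 10, 10],
)

```text
t: 16.05
eef_pos: [0.5324, -0.0723, 0.0601]
tool_rot: [0.003, 0.804, 0.594, 0.002]
contact_force: [9.3, -3.9, -4.5]
gripper_width: 0.148
```

Call:
jog_arm(
  dp=[
    [0, 0, 0],
    [0, 0, 0],
    [0, 0, 0],
    [0, 0, 0],
    [0, 0, 0],
  ],
  angular=[
    [0, 0, 0],
    [0, 0, 0],
    [0, 0, 0],
    [0, 0, 0],
    [0, 0, 0],
  ],
  claw=[10, 10, 10, 10, 10],
)

```text
t: 16.55
eef_pos: [0.5323, -0.0723, 0.0601]
tool_rot: [0.003, 0.804, 0.594, 0.002]
contact_force: [9.2, -2.6, -4.5]
gripper_width: 0.15
```

```bash
python3 - <<'E'
from h import *
import pickle
c=cam("wrist"); save(c,"w14.png");save(c,"w14z.png",(300,90,430,160),6);pickle.dump(c,open("w14.pkl","wb"))
c=cam("scene"); save(c,"s14.png",(170,150,330,275),4);save(c,"s14z.png",(215,225,275,265),12);pickle.dump(c,open("s14.pkl","wb"))
E
python3 go.py .5573 -.0801 .0600
```

```text
t 16.65 p [ 0.5324 -0.0723  0.0601] dp units [-0.005  1.045  0.011]
jaw ang -17.1 z [ 0.0071 -0.0023 -1.    ] F [10.08 -3.38 -3.69] w 0.15197868353044772
```

View pics/w14.png

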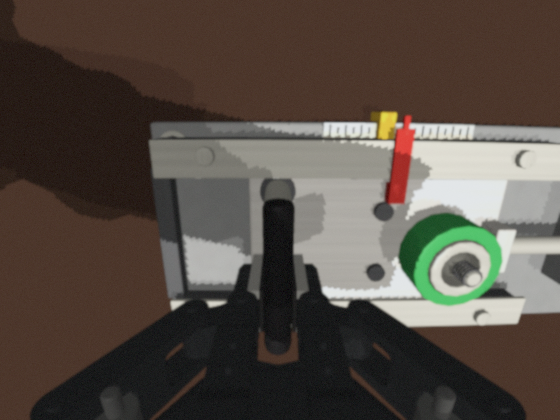

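View pics/w14z.png

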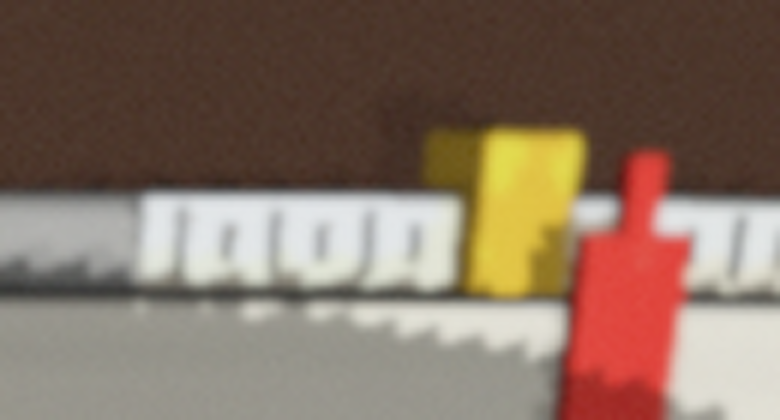

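View pics/s14z.png

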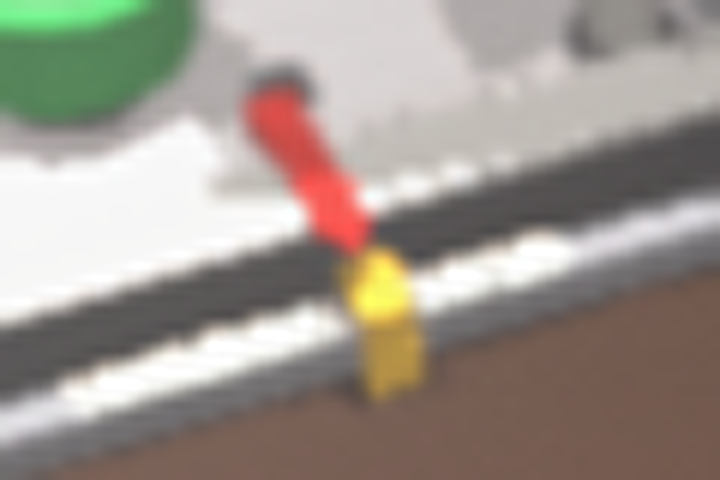

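```bash
cat > sep.py <<'E'
from h import *
import pickle
yaw=-.297;ex=np.array([np.cos(yaw),np.sin(yaw)])
def sep(f,p,m):
    c=pickle.load(open(f,"rb"));a=atz(c,*p,.035)[:2];b=atz(c,*m,.0205)[:2]; print(f,a,b,"pointer-clip along +x mm",((a-b)@ex*1e3).round(2))
E
python3 - <<'E'
from sep import *
w=lambda X,Y:(300+(X+.5)/6-.5,90+(Y+.5)/6-.5); s=lambda X,Y:(215+(X+.5)/12-.5,225+(Y+.5)/12-.5)
sep("w14.pkl",w(650,155),w(528,200)); sep("s14.pkl",s(362,252),s(380,292))
E
```

```text
w14.pkl [ 0.62506666 -0.01511938] [ 0.61835588 -0.0179218 ] pointer-clip along +x mm 5.6
s14.pkl [ 0.62334069 -0.01664787] [ 0.61815006 -0.01952669] pointer-clip along +x mm 4.12
```

Call:
jog_arm(
  dp=[
    [0, -0.05, 0],
    [0, -0.1, 0],
    [0, -0.15, 0],
    [0, -0.21, 0],
    [0, -0.21, 0],
  ],
  angular=[
    [0, 0, 0],
    [0, 0, 0],
    [0, 0, 0],
    [0, 0, 0],
    [0, 0, 0],
  ],
  claw=[10, 10, 10, 10, 10],
)

```text
t: 17.15
eef_pos: [0.5278, -0.0709, 0.0601]
tool_rot: [0.003, 0.804, 0.594, 0.002]
contact_force: [12.4, -3.4, -6.0]
gripper_width: 0.155
```

Call:
jog_arm(
  dp=[
    [0, 0, 0],
    [0, 0, 0],
    [0, 0, 0],
    [0, 0, 0],
    [0, 0, 0],
  ],
  angular=[
    [0, 0, 0],
    [0, 0, 0],
    [0, 0, 0],
    [0, 0, 0],
    [0, 0, 0],
  ],
  claw=[10, 10, 10, 10, 10],
)

```text
t: 17.65
eef_pos: [0.5278, -0.0709, 0.0601]
tool_rot: [0.003, 0.804, 0.594, 0.002]
contact_force: [11.5, -3.9, -5.9]
gripper_width: 0.148
```

```bash
python3 - <<'E'
from h import *
import pickle
c=cam("wrist"); save(c,"w15.png");save(c,"w15z.png",(300,90,430,160),6);pickle.dump(c,open("w15.pkl","wb"))
c=cam("scene"); save(c,"s15.png",(170,150,330,275),4);save(c,"s15z.png",(215,225,275,265),12);pickle.dump(c,open("s15.pkl","wb"))
c=cam("top"); save(c,"t15z.png",(225,85,385,225),5);pickle.dump(c,open("t15.pkl","wb"))
E
python3 go.py .5573 -.0801 .0600
```

```text
t 17.8 p [ 0.5278 -0.0708  0.0601] dp units [-0.007  1.238  0.014]
jaw ang -17.09 z [ 0.0079 -0.0026 -1.    ] F [11.53 -1.82 -6.7 ] w 0.14850019079488538
```

View pics/w15z.png

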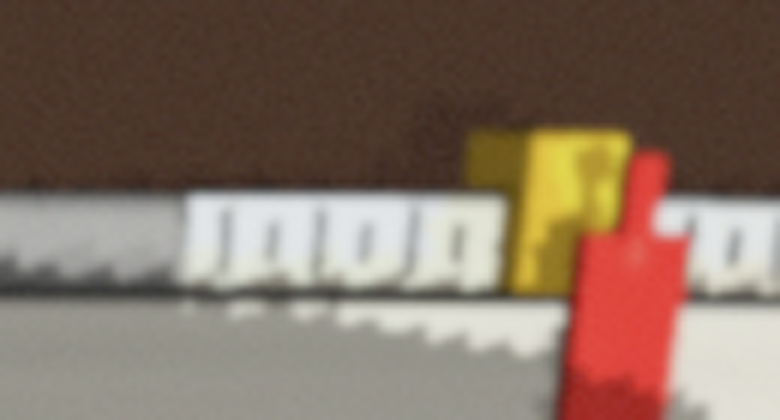

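View pics/s15z.png

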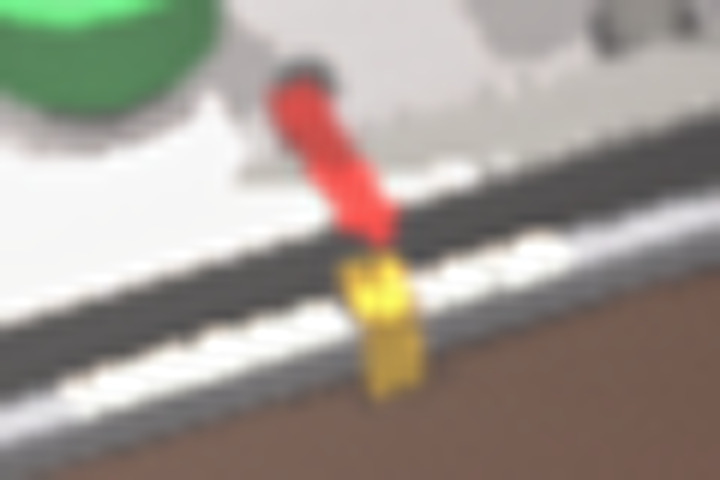

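View pics/s15.png

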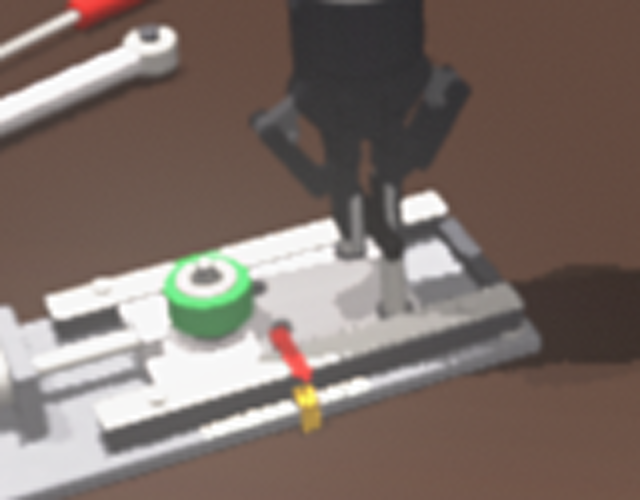

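View pics/t15z.png

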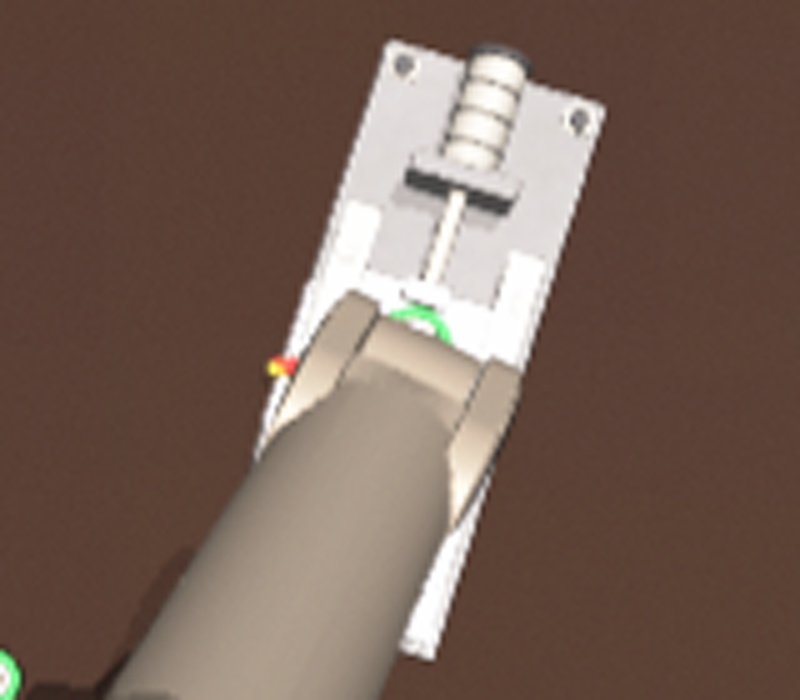

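```bash
python3 - <<'E'
from sep import *
w=lambda X,Y:(300+(X+.5)/6-.5,90+(Y+.5)/6-.5); s=lambda X,Y:(215+(X+.5)/12-.5,225+(Y+.5)/12-.5)
sep("w15.pkl",w(651,155),w(572,200)); sep("w15.pkl",w(651,155),w(578,165));sep("s15.pkl",s(385,245),s(376,290))
for f,cr,sc,p in (("w15",(355,90,425,150),10,0),("s15",(230,235,260,260),22,0),("t15",(270,145,300,170),22,0)):
    c=pickle.load(open(f+".pkl","rb"));x0,y0,x1,y1=cr
    im=cv2.resize(c["pixels"][y0:y1,x0:x1],None,fx=sc,fy=sc,interpolation=cv2.INTER_CUBIC)
    cv2.imwrite(f"pics/{f}zz.png",im)
E
```

```text
w15.pkl [ 0.6206451  -0.01373882] [ 0.61818955 -0.01780954] pointer-clip along +x mm 1.16
w15.pkl [ 0.6206451  -0.01373882] [ 0.61939087 -0.01460987] pointer-clip along +x mm 0.94
s15.pkl [ 0.61894391 -0.01529115] [ 0.61833745 -0.02051416] pointer-clip along +x mm -0.95
```

View pics/t15zz.png

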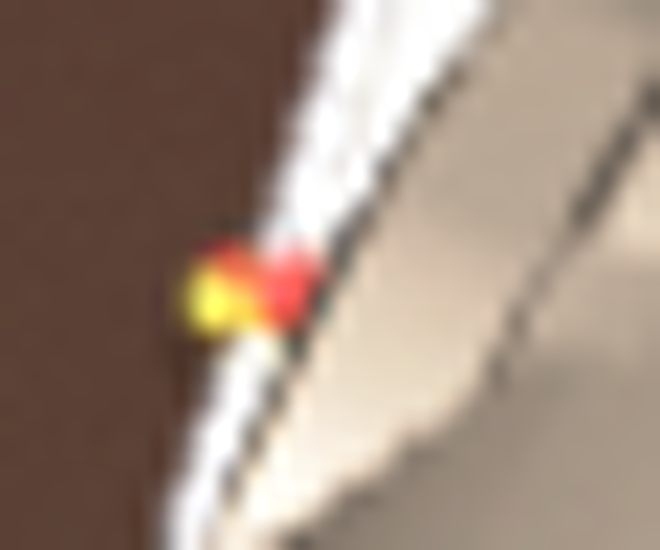

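View pics/s15zz.png

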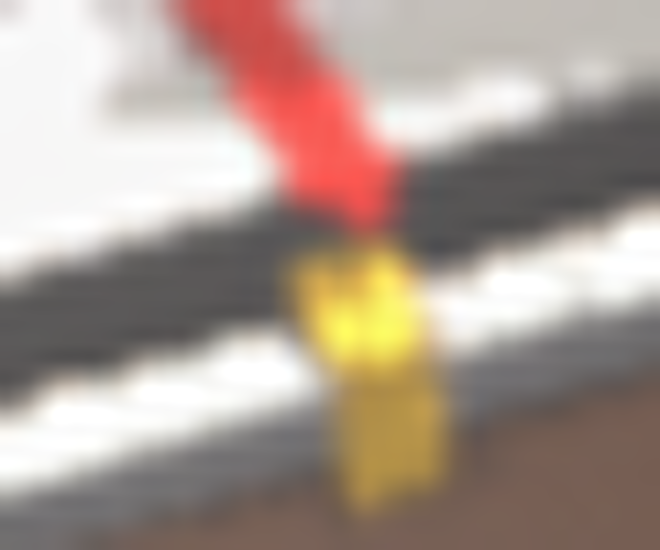

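View pics/w15zz.png

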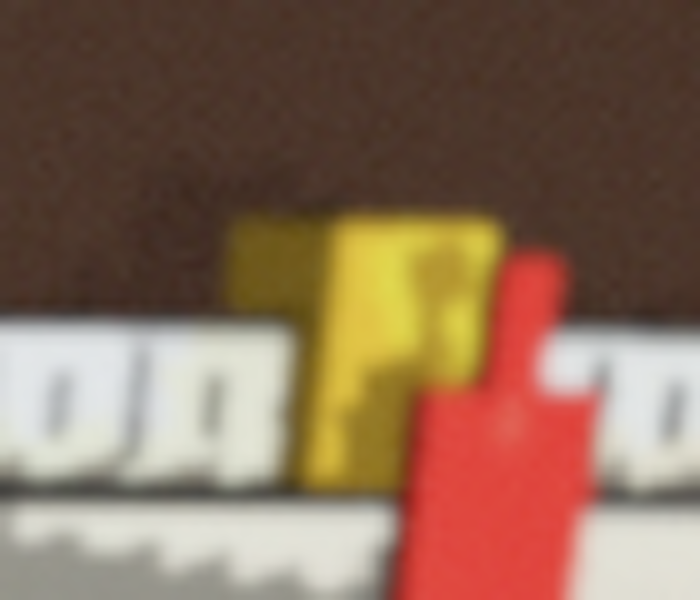

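Call:
jog_arm(
  dp=[
    [0, -0.02, 0],
    [0, -0.02, 0],
    [0, -0.02, 0],
    [0, -0.02, 0],
    [0, -0.02, 0],
  ],
  angular=[
    [0, 0, 0],
    [0, 0, 0],
    [0, 0, 0],
    [0, 0, 0],
    [0, 0, 0],
  ],
  claw=[10, 10, 10, 10, 10],
)

```text
t: 18.3
eef_pos: [0.5275, -0.0708, 0.0601]
tool_rot: [0.004, 0.804, 0.594, 0.002]
contact_force: [11.9, -4.0, -7.2]
gripper_width: 0.151
```

```bash
python3 - <<'E'
from go import *
o,R=st();d=o["eef_pos"]-np.array([.5573,-.0801,.06]);print(o["t"],o["eef_pos"],d,np.linalg.norm(d),o["contact_force"],o["gripper_width"])
th=np.linspace(0,2*np.pi,60);I=[]
for n,(x0,y0,x1,y1),s in (("scene",(195,205,255,250),9),("wrist",(370,190,530,320),4)):
    c=cam(n);im=cv2.resize(c["pixels"][y0:y1,x0:x1],None,fx=s,fy=s,interpolation=cv2.INTER_CUBIC)
    for r,z,col in ((.026,.0365,(255,0,255)),(.026,.0645,(0,255,255)),(.005,.0755,(255,255,0))):
        q=np.array([((proj(c,[.6538+d[0]+r*np.cos(a),-.1095+d[1]+r*np.sin(a),z])-[x0,y0]+.5)*s-.5) for a in th]).round().astype(int)
        cv2.polylines(im,[q],True,col,1)
    cv2.imwrite(f"pics/seat_{n}.png",im)
    save(c,f"fin_{n}.png")
E
```

```text
18.3 [ 0.52748627 -0.07076145  0.06007436] [-2.98137264e-02  9.33854553e-03  7.43602202e-05] 0.031242154957680537 [11.87181452 -3.971753   -7.21836501] 0.15054476895486418
```

View pics/seat_scene.png

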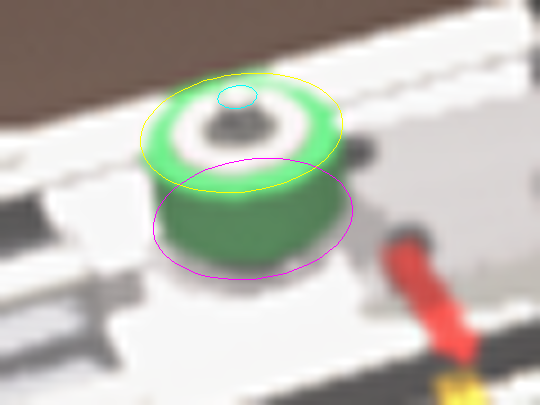

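View pics/seat_wrist.png

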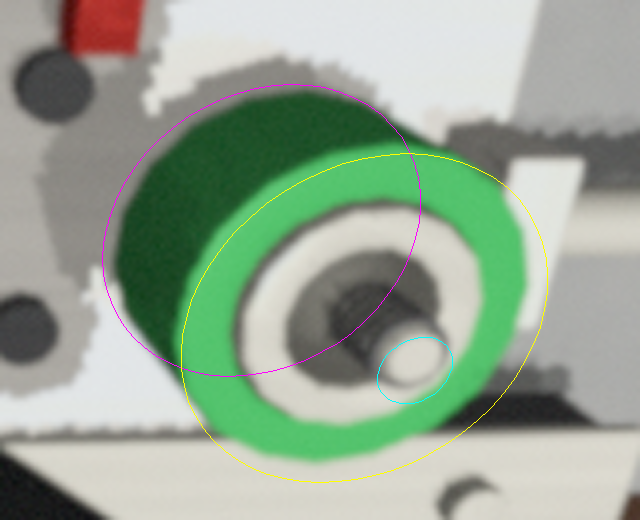

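View pics/fin_scene.png

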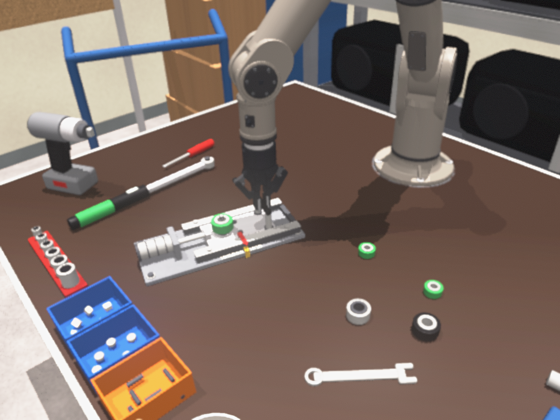

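The overlay fits a fully seated roller. The pointer is on the clip and the other objects haven't moved, so I'm handing in while still holding.

```bash
python3 -c "
from station import *
print(hand_in()); o=get_obs(); print(o['t'],o['eef_pos'],o['contact_force'])"
```

```text
the job is handed in; nothing more can be done
None
the job is handed in; nothing more can be done
```

The roller is on the stud and the slide is pulled out to the yellow clip. I handed in at about 18.4 s of the 56 s allowed, with the gripper still holding the handle against the spring.

- **Roller:** I took the largest of the three green rollers with a 25 N grip and lowered it onto the stud in small steps. It met the shoulder with about 9 N at the expected height (TCP z 0.0423 against 0.0422). I then let go, and the pads came away cleanly. Scene and wrist overlays on the last pictures fit a fully seated roller. The fingers at the handle are well clear of it.
- **Slide:** I gripped the bow handle with 60 N and pulled the slide out 31.2 mm, with a wrist force of about 14 N.
- **Pointer on the clip:** The two cameras disagreed slightly about the pointer's place. Before a last 0.5 mm nudge, the wrist view put it about 1 mm short of the clip's middle and the scene view about 1 mm past it. Both are well inside the 10 mm clip. I did not measure it again after the nudge.
- **Everything else:** The spare rollers and tools stand where they were in the last scene picture.

No check failed. The wrist camera read a couple of mm off from the other two, so I relied on the top and scene views for positions.

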